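# Bring the valve of the demonstration wheel to the top

### The job

The tyre of the rotation-lesson wheel is to be pumped up next: turn the wheel in its bench stand until the tyre valve is at the very top, straight above the axle. Push it round slowly and gently with the fingertips on one spoke after another, without pushing on the tyre or the valve and without gripping anything. Leave the stand and everything else on the bench where it is, and finish clear of the wheel with the wheel at rest.

Things in the scene. Friction and masses are not known exactly. Their poses are not given: they have to be found in the camera images.
- stand: grey steel fork stand, loose on rubber feet, 4.5 kg: base plate 260 (its x) x 200 x 14 mm; two upright legs 30 mm wide (y) at x = -31..-38 and +31..+38 mm, before and behind the wheel, up to 15 mm above the axle; axle ends out to x = +-54 mm. Origin on the table under the middle; z up, x along the axle, away from the robot (within 0.33 rad of world x), y to the robot's left.
- hub (a point): centre of the wheel, on the axle, 205 mm above the table, in its middle plane; axes as the stand's. The moulded grey 16-inch wheel stands upright: hub of 32 mm radius and five straight spokes, each 16 mm wide and 30 mm deep (15 mm before and behind the middle plane), out to the rim at 142 mm radius. The valve is midway between two spokes: spokes at 36, 108, 180, 252, 324 deg from it.
- wheel (a joint): angle of the wheel, rad: 0 (or whole turns) with the valve straight up; grows clockwise as seen from the robot (pi/2: valve at 3 o'clock, to the robot's right). Starts at least 1.6 rad from the top, turns freely either way. The greased hub drags (0.18 N m, 2.4 N at 75 mm radius): the wheel stays where it is left and coasts only a few degrees after a slow push.
- tyre: black tyre with its grey rim, turning with the wheel: rim inner radius 142 mm, 30 mm wide; tyre outer radius 188 mm, 35 mm wide (17.5 mm before and behind the middle plane). Origin at the hub. Not to be pushed.
- valve: the tyre valve: slim black stem 11 mm thick with a 12 mm cap, standing 38 mm inwards from the rim towards the hub (from 142 to 104 mm radius). Origin at its root on the rim, 142 mm from the hub; its z axis points from the hub outwards through the valve, its x along the axle. Not to be pushed.
- pump: hand pump lying on its side: aluminium barrel 28 mm thick, black T-handle 90 mm long, 265 mm overall, 32 mm high; origin on the table under its middle, x along the barrel. Bystander.
- gauge: small dial pressure gauge lying flat, face up: 52 mm across, 20 mm high, brass stem along its -x; origin under the dial. Bystander.
- petri: shallow glass dish 90 mm across, 15 mm high; origin under its centre. Bystander.
- slide_box: grey microscope-slide box 85 x 85 x 30 mm; origin under its centre. Bystander.
- wash_bottle: white plastic bottle 72 mm across, 170 mm high; origin under its centre. Bystander.
- beaker: glass beaker 80 mm across, 95 mm high; origin under its centre. Bystander.
- instrument_case: flat black instrument case 110 x 225 x 26 mm; origin under its centre. Bystander.

How it is judged:
At the end, for the whole second after the job is handed in: The valve is within 0.10 rad (about 6 degrees) of straight above the axle, the wheel at rest (under 0.05 rad/s), the stand upright and within 20 mm of its start, and every bystander within 30 mm of its start (angle between valve's own z axis and vertical below 0.1 rad and velocity of joint wheel between -0.05 and 0.05 rad/s and distance of stand from where it was at the start of the episode below 0.02 m and angle between stand's own z axis and vertical below 0.03 rad and distance of each of pump, gauge, petri, slide_box, wash_bottle, beaker, instrument_case from where it was at the start of the episode below 0.03 m); the robot touches nothing.
It fails at once if the wheel is set spinning (over 4 rad/s) (velocity of joint wheel above 4 rad/s or velocity of joint wheel below -4 rad/s).
It fails at once if the tyre or rim (over 5 N) or the valve (over 3 N) is pushed by the fingers (contact force between the fingers and tyre above 5 N or contact force between the fingers and valve above 3 N).
It fails at once if the stand or the wheel in it is pushed roughly or gripped (over 50 N) (contact force between the fingers and stand above 50 N).
It fails at once if the stand is shoved over 30 mm, lifted or tipped (distance of stand from where it was at the start of the episode above 0.03 m or angle between stand's own z axis and vertical above 0.1 rad).
It fails at once if a bystander is gripped, lifted or knocked away (over 30 mm) (distance of any of pump, gauge, petri, slide_box, wash_bottle, beaker, instrument_case from where it was at the start of the episode above 0.03 m).
It also fails if it takes over 72 s, if anything falls off the work surface, if the arm or the gripper's body presses on something with over 40 N, if the wrist force passes 120 N, or if a joint passes its speed limit or range.

### The arm

A 6-joint arm with a two-finger parallel gripper is mounted at the origin on the work surface. World frame = base frame: x ahead of the robot, y to its left, z up, the work surface at z = 0. Lengths are in m, angles in rad, forces in N, time in s.
With the tool pointing down it reaches from about 0.35 to 0.775 m from the base axis. Payload 5.5 kg.
Tool frame: the origin (TCP) lies on the centre line of the jaws, within the pads' length; the fingertips stand 22 mm ahead of it and the grasp point (between the pads) lies 3 mm ahead of it; z points along the fingers, y is the direction in which the jaws open and shut (so a half turn about z gives the same grasp; the last joint's range is limited). The gripper opens to 85 mm and grips with 20 to 120 N. Pads are 22 mm wide; open, the fingers measure 114 mm over their backs; the gripper's body (76 mm by 85 mm) begins 54 mm behind the grasp point. The pads swing forward as they close: fully open they stand 13 mm farther back than shut.
Start: joints at [0.993, 0.313, 0.046, 1.304, 0, 1.431], TCP at [0.244, 0.521, 0.232] pointing down, gripper open.
Joint ranges: [-2.76, 2.76], [-0.86, 1.69], [-1.03, 1.26], [-2.2, 2.34], [-1.47, 1.5], [-3.14, 3.14]. Speed limits (rad/s): [2.57, 2.57, 3.14, 3.14, 3.14, 3.14].

### API

Orientations are given as a rotation vector (axis times angle).
In Python, from plant import get_obs, imaging, workorder gives the robot as it stands.
- The arm moves only by the tool step_arm, never from a script. Its argument "motion" is text: rows parted by semicolons, each of 7 numbers parted by spaces: the shift along the world's x, y, z in m, then the turn, a rotation vector about the world's x, y, z in degrees, then the gripper command: -1 is shut, 1 is fully open, values between are in proportion. A call has 1 to 10 rows; each row shifts and turns the commanded pose from where the row before left it; what a row does not reach is not made up. A row lasts 1/10 s, in which the tool goes at most 50 mm and 8.59 degrees, less where a joint would pass 70% of its speed; a pose out of reach is approached as far as the arm can. A call with a gripper value outside its range is refused whole. The fingers move at their own pace and stop on an object; "grip_force" is the grip in N (left out, the last holds). Time passes only in rows, so rows that do not move let the fingers close. It gives the time, the measured TCP pose, the force and the opening at its end, in the units of the state.
- get_obs(): the state, without advancing time (a new reading comes with each control period).
- imaging.snapshot(name): name is "scene" or "side" or "wrist"; returns a dict with "frame" (480x640x3 uint8, red, green, blue), "fx", "fy", "cx", "cy" (pixels), "rvec" (rotation vector, rad) and "tvec" (3), from world to camera coordinates, as OpenCV has them; the wrist camera has in their place "tool_from_camera" (4x4, takes a point from camera to tool coordinates, whose origin is the TCP and whose axes are the flange's). Camera axes: x right, y down, z forward; pixel columns grow to the right and rows downward; lengths in m; the calibration is good to about 2 mm. The wrist camera is an equidistant fisheye: a pixel r from the principal point sees the ray r / f radians off the axis. A picture is of the moment at which its call begins: read the wrist's pose just before it. There is no depth.
- workorder.sign_off(): hands the job in, once; it reports no verdict.
The state is a dict: "time": time; "joint_pos": joint angles; "qvel": joint speeds; "joint_efforts": joint torques, N m; "position": TCP position; "ee_rot": TCP orientation; "wrist_force": force on the tool from outside, world axes, zero at the start; "torque": the same for the moment, N m; "width": finger opening in m.
Only numpy, scipy, OpenCV 4.12 (cv2) and the standard library are available. Lean on these libraries where they do the work, as an engineer would, in place of code of your own. Each camera call takes 0.05 s, during which the arm holds its last target.

## Working session

There is one attempt and no reset: what is moved stays moved. The work goes in short steps, Python scripts to look and compute and a tool call to move; the robot and the scene stay as the last step left them, time stands still between calls to the robot, and variables do not carry over. Pictures are saved under pics/ and viewed, and the job is handed in when it is done.

Besides the shell and the picture viewer there is one more tool, called after "Request:" by a JSON object that holds its "name" and its "arguments". step_arm: Moves the arm, as the interface text tells. Its arguments: {"type":"object","properties":{"motion":{"type":"string"},"grip_force":{"type":"number"}},"required":["motion"]}

```bash
mkdir -p pics; cat > h.py <<'E'
import numpy as np, cv2
from plant import get_obs, imaging, workorder
def snap(n,f):
    s=imaging.snapshot(n); cv2.imwrite('pics/'+f,cv2.cvtColor(s['frame'],cv2.COLOR_RGB2BGR)); 
    np.save('pics/'+f+'.npy',{k:v for k,v in s.items()},allow_pickle=True); return s
def ld(f): return np.load('pics/'+f+'.npy',allow_pickle=True).item()
def proj(s,P):
    K=np.array([[s['fx'],0,s['cx']],[0,s['fy'],s['cy']],[0,0,1.]])
    return cv2.projectPoints(np.array(P,float).reshape(-1,3),np.array(s['rvec'],float),np.array(s['tvec'],float),K,None)[0].reshape(-1,2)
def ray(s,uv):
    R=cv2.Rodrigues(np.array(s['rvec'],float))[0]; t=np.array(s['tvec'],float).ravel()
    d=R.T@np.array([(uv[0]-s['cx'])/s['fx'],(uv[1]-s['cy'])/s['fy'],1.]); return -R.T@t,d/np.linalg.norm(d)
def onplane(s,uv,n,c):
    o,d=ray(s,uv); n=np.array(n,float); return o+d*(c-n@o)/(n@d)
E
python3 - <<'E'
from h import *
o=get_obs(); print({k:np.round(v,3) for k,v in o.items()})
for n in ['scene','side','wrist']:
    s=snap(n,n+'0.png'); print(n,{k:np.round(v,3) for k,v in s.items() if k!='frame'})
    if n!='wrist': print(ray(s,(320,240)))
E
```

```text
{'time': np.float64(0.0), 'joint_pos': array([0.993, 0.314, 0.045, 1.304, 0.   , 1.431]), 'qvel': array([-0.   , -0.003, -0.001, -0.002,  0.   ,  0.001]), 'joint_efforts': array([-0.0000e+00, -4.8064e+01,  2.9853e+01,  2.0000e-02, -0.0000e+00,
       -0.0000e+00]), 'position': array([0.244, 0.52 , 0.231]), 'ee_rot': array([-6.820e-01, -3.066e+00,  3.000e-03]), 'wrist_force': array([0.047, 0.445, 0.09 ]), 'torque': array([-0.008,  0.013, -0.003]), 'width': np.float64(0.085)}
scene {'fx': np.float64(484.126), 'fy': np.float64(484.126), 'cx': np.float64(315.168), 'cy': np.float64(247.214), 'rvec': array([ 2.172,  0.647, -0.286]), 'tvec': array([-0.444,  0.003,  1.409])}
(array([ 0.95152099, -0.68866457,  0.89640309]), array([-0.40794002,  0.6730705 , -0.6168963 ]))
side {'fx': np.float64(526.872), 'fy': np.float64(526.872), 'cx': np.float64(320.079), 'cy': np.float64(245.865), 'rvec': array([ 0.222, -2.941,  0.924]), 'tvec': array([0.514, 0.178, 1.493])}
(array([0.39263146, 0.77710625, 1.32861141]), array([ 0.09314593, -0.57400532, -0.81353656]))
wrist {'fx': np.float64(371.648), 'fy': np.float64(371.648), 'cx': np.float64(319.97), 'cy': np.float64(241.529), 'tool_from_camera': array([[-0.   , -0.963, -0.27 ,  0.069],
       [ 1.   ,  0.   , -0.001,  0.001],
       [ 0.001, -0.27 ,  0.963, -0.142],
       [ 0.   ,  0.   ,  0.   ,  1.   ]])}
```

View pics/scene0.png

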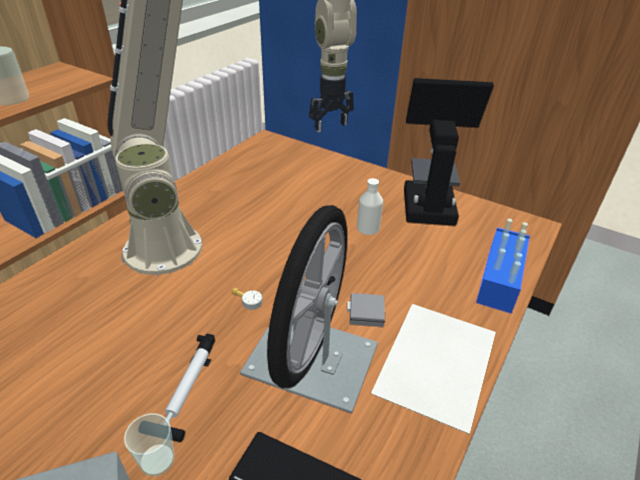

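View pics/side0.png

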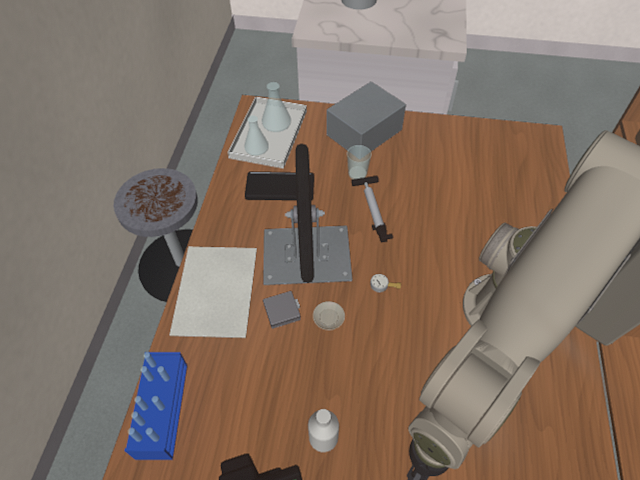

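View pics/wrist0.png

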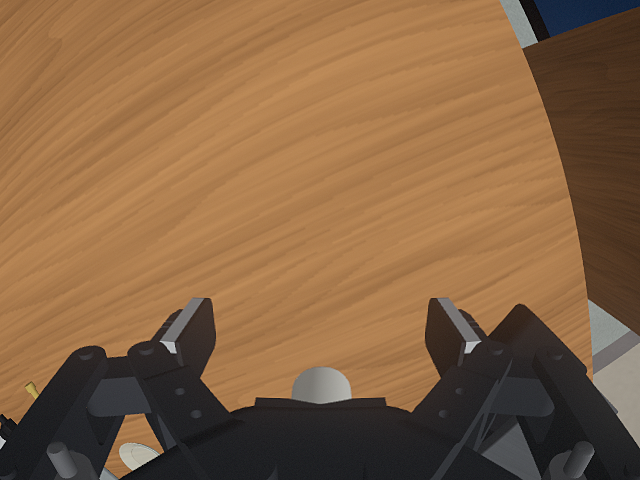

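Scene view shows the wheel from its far right side, with the stand plate at about (245–375, 330–405). The side view shows it edge-on. Next I zoom in to find the valve and plate corners.

```bash
python3 - <<'E'
from h import *
a=cv2.imread('pics/scene0.png')[190:420,225:395]; cv2.imwrite('pics/z1.png',cv2.resize(a,None,fx=3.4/1.32,fy=3.4/1.32,interpolation=cv2.INTER_CUBIC))
a=cv2.imread('pics/side0.png')[130:300,240:380]; cv2.imwrite('pics/z2.png',cv2.resize(a,None,fx=3.5,fy=3.5,interpolation=cv2.INTER_CUBIC))
E
```

```text
(no output)
```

View pics/z1.png

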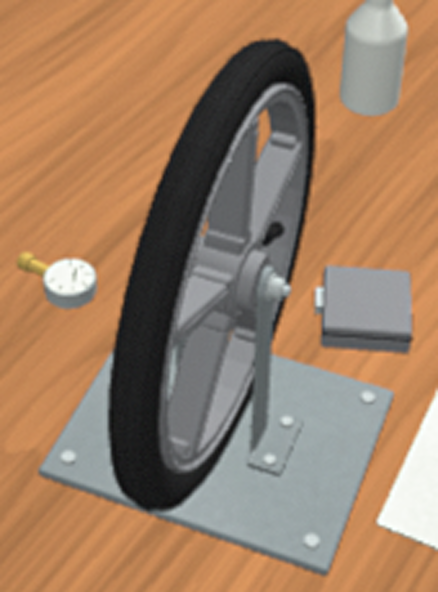

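View pics/z2.png

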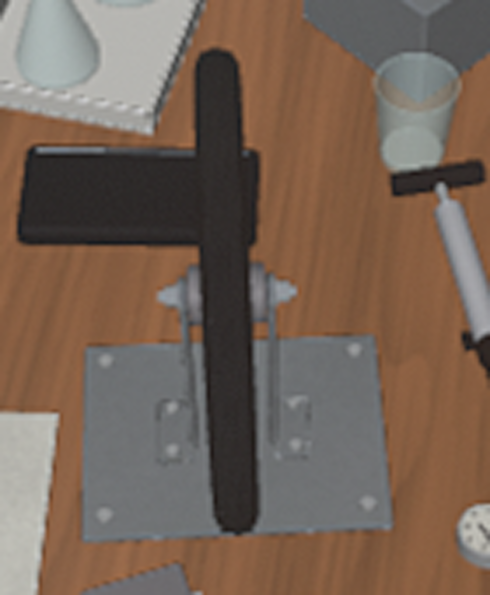

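```bash
python3 - <<'E'
from h import *
S=ld('side0.png');C=ld('scene0.png')
side=[(240+u/3.5,130+v/3.5) for u,v in [(87,347),(374,337),(391,524),(83,536)]]
P=np.array([onplane(S,p,[0,0,1],.014) for p in side]);print(P.round(4))
print('edges',[np.linalg.norm(P[i]-P[(i+1)%4]).round(4) for i in range(4)])
sc=[(225+u/2.576,190+v/2.576) for u,v in [(392,391),(327,568),(40,470)]]
Q=np.array([onplane(C,p,[0,0,1],.014) for p in sc]);print(Q.round(4),(Q[0]+Q[2])/2)
print([np.linalg.norm(Q[i]-Q[i+1]).round(4) for i in range(2)])
print('center side',P.mean(0), 'yaw',[np.arctan2(*(a-b)[1::-1]).round(4) for a,b in[(P[0],P[1]),(P[3],P[2])]],[np.arctan2(-(a-b)[0],(a-b)[1]).round(4) for a,b in[(P[3],P[0]),(P[2],P[1]),(Q[0],Q[1])]], np.arctan2(*(Q[1]-Q[2])[1::-1]))
E
```

```text
[[ 0.7193 -0.1661  0.014 ]
 [ 0.4682 -0.2149  0.014 ]
 [ 0.4302 -0.0236  0.014 ]
 [ 0.6813  0.0258  0.014 ]]
edges [np.float64(0.2558), np.float64(0.195), np.float64(0.2559), np.float64(0.1957)]
[[ 0.6853  0.0225  0.014 ]
 [ 0.7246 -0.1678  0.014 ]
 [ 0.4746 -0.2205  0.014 ]] [ 0.57996114 -0.09901917  0.014     ]
[np.float64(0.1943), np.float64(0.2555)]
center side [ 0.57476356 -0.09471257  0.014     ] yaw [np.float64(0.1917), np.float64(0.1943)] [np.float64(0.1955), np.float64(0.1959), np.float64(0.2034)] 0.20760724878999381
```

```bash
cat >> h.py <<'E'
yaw=0.197; N=np.array([np.cos(yaw),np.sin(yaw),0]); L=np.array([-np.sin(yaw),np.cos(yaw),0]); H=np.array([.577,-.097,.205]); Z=np.array([0,0,1.])
def wp(r,th,x=0): # th clockwise from up seen from robot
    return H+N*x+r*(np.cos(th)*Z-np.sin(th)*L)
def polar(s,uv,x=0):
    p=onplane(s,uv,N,N@H+x)-H; return np.hypot(p@L,p[2]),np.arctan2(-(p@L),p[2])
E
python3 - <<'E'
from h import *
S=ld('side0.png');C=ld('scene0.png')
z=lambda u,v:(225+u/2.576,190+v/2.576)
print('far axle end proj', (proj(C,[wp(0,0,.054)])-[225,190])*2.576, (proj(S,[wp(0,0,.054),wp(0,0,-.054)])-[240,130])*3.5)
for n,p,x in [('cap',(270,236),0),('capend in',(264,243),0),('capout',(281,226),0),('spoke up outer',(283,140),.015),('spoke low',(190,325),.015),('spoke down',(205,440),.015)]:
    r,t=polar(C,z(*p),x);print(n,r.round(3),np.degrees(t).round(1))
im=cv2.imread('pics/scene0.png')
im=cv2.resize(im[190:420,225:395],None,fx=2.576,fy=2.576,interpolation=cv2.INTER_CUBIC)
for r in(.142,.188):
  q=(proj(C,[wp(r,a,.0175) for a in np.linspace(0,6.28,90)])-[225,190])*2.576
  cv2.polylines(im,[q.astype(int)],True,(0,0,255),1)
cv2.imwrite('pics/z3.png',im)
E
```

```text
far axle end proj [[287.9485669  290.04675034]] [[155.4396119  294.79552267]
 [294.45113379 289.43480542]]
cap 0.129 -117.9
capend in 0.112 -119.3
capout 0.162 -117.2
spoke up outer 0.114 -51.4
spoke low 0.111 65.7
spoke down 0.137 148.1
```

View pics/z3.png

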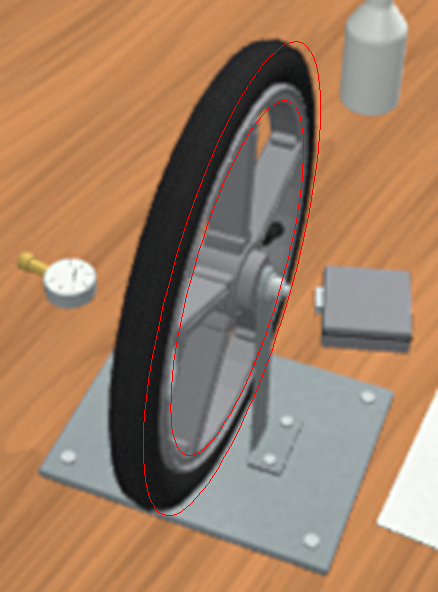

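```bash
cat >> h.py <<'E'
from scipy.spatial.transform import Rotation as Rot
def tgt_pose(pitch=0,yawt=yaw): # tool z along N pitched down by pitch; tool x up
    z=np.cos(pitch)*np.array([np.cos(yawt),np.sin(yawt),0])-np.sin(pitch)*Z
    l=np.array([-np.sin(yawt),np.cos(yawt),0]); y=np.array(l); x=np.cross(y,z); return np.stack([x,y,z],1)
E
python3 - <<'E'
from h import *
o=get_obs(); R=Rot.from_rotvec(o['ee_rot']).as_matrix(); print(R.round(3))
T=tgt_pose(); print(T.round(3))
print('turn deg', np.degrees(Rot.from_matrix(T@R.T).as_rotvec()), np.degrees(np.arctan2(R[1,0],R[0,0])))
S=ld('side0.png')
for n,p,h in [('bottle top',(323,415),.17),('petri',(328,315),.01),('box',(282,310),.03),('gauge',(379,283),.02),('beaker top',(359,155),.095),('pump',(375,208),.03)]: print(n,onplane(S,p,Z,h).round(3))
E
```

```text
[[-0.906  0.424 -0.001]
 [ 0.424  0.906 -0.001]
 [ 0.    -0.001 -1.   ]]
[[ 0.    -0.196  0.981]
 [ 0.     0.981  0.196]
 [-1.     0.     0.   ]]
turn deg [-10.90049795 -90.61309821  28.53832388] 154.91497202739205
bottle top [0.447 0.424 0.17 ]
petri [0.482 0.098 0.01 ]
box [0.609 0.112 0.03 ]
gauge [ 0.351 -0.021  0.02 ]
beaker top [ 0.46  -0.447  0.095]
pump [ 0.388 -0.288  0.03 ]
```

Request:
{"name": "step_arm", "arguments": {"motion": "0.013 -0.043 0.004 0 0 3.64 -1;0.013 -0.043 0.004 0 0 3.64 -1;0.013 -0.043 0.004 0 0 3.64 -1;0.013 -0.043 0.004 0 0 3.64 -1;0.013 -0.043 0.004 0 0 3.64 -1;0.013 -0.043 0.004 0 0 3.64 -1;0.013 -0.043 0.004 0 0 3.64 -1;0.013 -0.043 0.004 0 0 3.64 -1;0.013 -0.043 0.004 0 0 3.64 -1;0.013 -0.043 0.004 0 0 3.64 -1"}}

```text
time: 1.15
position: [0.3738, 0.0891, 0.2722]
ee_rot: [-0.314, 3.125, 0.0]
wrist_force: [0.8, 1.3, 0.1]
width: -0.0002
```

Request:
{"name": "step_arm", "arguments": {"motion": "0.013 -0.043 0.004 1.47 -7.36 0 -1;0.013 -0.043 0.004 1.47 -7.36 0 -1;0.013 -0.043 0.004 1.47 -7.36 0 -1;0.013 -0.043 0.004 1.47 -7.36 0 -1;0.013 -0.043 0.004 1.47 -7.36 0 -1;0 0 0.01 1.47 -7.36 0 -1;0 0 0.01 1.47 -7.36 0 -1;0 0 0 1.47 -7.36 0 -1"}}

```text
time: 1.95
position: [0.4384, -0.124, 0.3137]
ee_rot: [-0.207, 2.084, 0.115]
wrist_force: [-0.6, 0.4, -0.4]
width: 0.0002
```

Request:
{"name": "step_arm", "arguments": {"motion": "0 0 0 1.47 -7.36 0 -1;0 0 0 1.47 -7.36 0 -1;0 0 0 1.47 -7.36 0 -1;0 0 0 1.47 -7.36 0 -1;0 0 0 0 0 0 -1"}}

```text
time: 2.45
position: [0.4191, -0.1317, 0.3137]
ee_rot: [-0.174, 1.648, 0.179]
wrist_force: [-0.3, -1.2, -0.7]
width: 0.0002
```

```bash
python3 - <<'E'
from h import *
o=get_obs(); print(o['joint_pos'].round(3),o['position'].round(4)); print(Rot.from_rotvec(o['ee_rot']).as_matrix().round(3))
s=snap('wrist','wrist1.png'); np.save('pics/w1o.npy',o,allow_pickle=True)
snap('side','side1.png')
E
```

```text
[-1.343 -0.207 -1.027  0.692  1.487 -1.5  ] [ 0.4191 -0.1317  0.3137]
[[-0.084 -0.22   0.972]
 [-0.006  0.975  0.221]
 [-0.996  0.013 -0.084]]
```

View pics/wrist1.png

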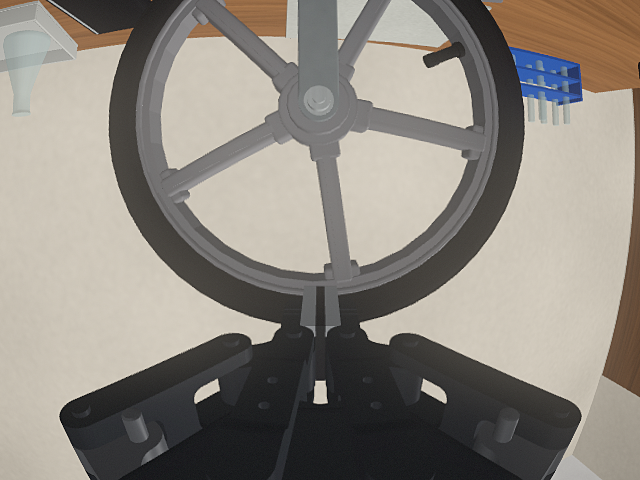

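View pics/side1.png

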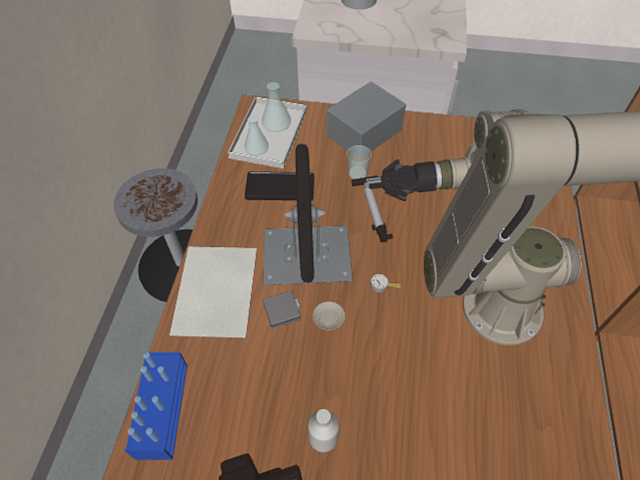

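```bash
cat >> h.py <<'E'
def wray(s,o,uv):
    d=np.array([uv[0]-s['cx'],uv[1]-s['cy']]); r=np.hypot(*d); a=r/s['fx']
    c=np.array([*(np.sin(a)*d/max(r,1e-9)),np.cos(a)]); M=s['tool_from_camera']
    R=Rot.from_rotvec(o['ee_rot']).as_matrix(); return o['position']+R@M[:3,3], R@(M[:3,:3]@c)
def wplane(s,o,uv,x=0):
    p,d=wray(s,o,uv); q=p+d*((N@H+x-N@p)/(N@d)); q=q-H; return q@L,q[2]
def wproj(s,o,P):
    R=Rot.from_rotvec(o['ee_rot']).as_matrix(); M=s['tool_from_camera']; Tc=(np.array(P).reshape(-1,3)-o['position'])@R
    c=(Tc-M[:3,3])@M[:3,:3]; a=np.arctan2(np.hypot(c[:,0],c[:,1]),c[:,2]); h=np.hypot(c[:,0],c[:,1])
    return np.stack([s['cx']+s['fx']*a*c[:,0]/h, s['cy']+s['fx']*a*c[:,1]/h],1)
E
python3 - <<'E'
from h import *
s=ld('wrist1.png');o=np.load('pics/w1o.npy',allow_pickle=True).item()
for n,p,x in [('hub axle end',(319,99),-.054),('sp bottom',(338,245),-.015),('sp right',(430,133),-.015),('sp left',(225,160),-.015),('valve cap',(430,61),0),('valve mid',(447,52),0)]:
    l,z=wplane(s,o,p,x); print(n,np.round((l,z,np.hypot(l,z)),4),np.degrees(np.arctan2(-l,z)).round(1))
im=cv2.imread('pics/wrist1.png')
for r,x in((.142,-.015),(.188,0),(.032,-.015)):
    q=wproj(s,o,[wp(r,a,x) for a in np.linspace(0,6.28,90)]);cv2.polylines(im,[q.astype(int)],True,(0,0,255),1)
cv2.imwrite('pics/z4.png',im)
E
```

```text
hub axle end [0.0012 0.0023 0.0026] -27.3
sp bottom [0.0161 0.1117 0.1128] -8.2
sp right [0.092  0.0203 0.0942] -77.5
sp left [-0.0732  0.0413  0.0841] 60.6
valve cap [ 0.0992 -0.0463  0.1094] -115.0
valve mid [ 0.1158 -0.0566  0.1289] -116.0
```

View pics/z4.png

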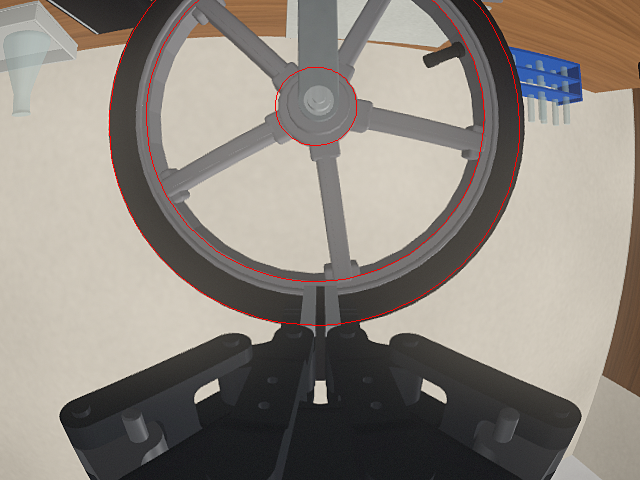

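```bash
cat >> h.py <<'E'
def tcp(r,deg,tipx): return wp(r,np.radians(deg),tipx-.022)
def go(target,yawt=yaw):
    o=get_obs(); R=Rot.from_rotvec(o['ee_rot']).as_matrix(); T=tgt_pose(0,yawt)
    print('d',(target-o['position']).round(4),'turn',np.degrees(Rot.from_matrix(T@R.T).as_rotvec()).round(2), 'pos',o['position'].round(4),'q',o['joint_pos'].round(2),'F',o['wrist_force'].round(1),'t',o['time'])
E
python3 - <<'E'
from h import *
go(tcp(.08,-44,-.065))
E
```

```text
d [ 0.0612  0.0713 -0.0526] turn [ 0.69 -4.86 -1.6 ] pos [ 0.4196 -0.1308  0.3152] q [-1.34 -0.21 -1.03  0.69  1.49 -1.49] F [-0.  -0.9 -0.1] t 2.55
```

```bash
python3 - <<'E'
from h import *
go(tcp(.08,-30,-.035))
E
```

```text
d [ 0.0937  0.0619 -0.0409] turn [ 0.69 -4.86 -1.6 ] pos [ 0.4196 -0.1308  0.3152] q [-1.34 -0.21 -1.03  0.69  1.49 -1.49] F [-0.  -0.9 -0.1] t 2.55
```

Request:
{"name": "step_arm", "arguments": {"motion": "0.02 0 -0.008 0 0 0 -1;0.02 0.01 -0.008 0 0 0 -1;0.02 0.01 -0.008 0.2 -1.5 -0.5 -1;0.017 0.01 -0.008 0.2 -1.5 -0.5 -1;0.017 0.01 -0.008 0.2 -1.5 -0.5 -1;0 0.01 0 0 -0.4 0 -1;0 0.01 0 0 0 0 -1;0 0 0 0 0 0 -1"}}

```text
time: 3.35
position: [0.4205, -0.1054, 0.2875]
ee_rot: [-0.232, 1.631, 0.21]
wrist_force: [0.3, 0.3, 0.5]
width: -0.0003
```

```bash
python3 - <<'E'
from h import *
go(tcp(.08,-44,.003))
o=get_obs();np.save('pics/w2o.npy',o,allow_pickle=True);snap('wrist','wrist2.png')
E
```

```text
d [ 0.127   0.0591 -0.025 ] turn [ 1.2  -3.98 -4.71] pos [ 0.4205 -0.1054  0.2875] q [-1.31 -0.06 -1.03  0.83  1.5  -1.79] F [0.3 0.3 0.5] t 3.35
```

View pics/wrist2.png

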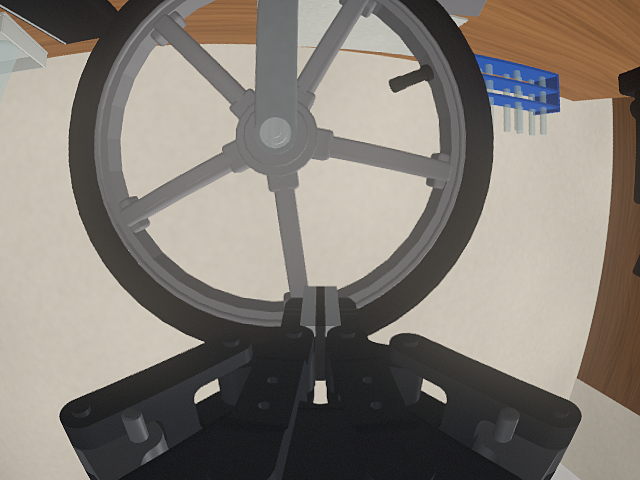

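The fully horizontal tool pose jams against joints 3 and 5 (both near their limits). I'll pitch the tool back down, go forward with less yaw, and push with the tool pitched about 25–30° down.

Request:
{"name": "step_arm", "arguments": {"motion": "0 0 0 -1.5 7 0 -1;0 0 0 -1.5 7 0 -1;0 0 0 -1.5 7 0 -1;0 0 0 -1.5 7 0 -1;0 0 0 -1.5 7 0 -1;0 0 0 -1.5 7 0 -1;0 0 0 0 0 0 -1"}}

```text
time: 4.1
position: [0.423, -0.1065, 0.2913]
ee_rot: [-0.303, 2.356, 0.17]
wrist_force: [0.4, -0.1, 0.4]
width: -0.0003
```

```bash
cat >> h.py <<'E'
def go2(r,deg,tipx,pitch,yawt,show=True):
    T=tgt_pose(np.radians(pitch),yawt); target=wp(r,np.radians(deg),tipx)-.022*T[:,2]
    o=get_obs(); R=Rot.from_rotvec(o['ee_rot']).as_matrix()
    tip=o['position']+.022*R[:,2]-H
    print('d',(target-o['position']).round(4),'turn',np.degrees(Rot.from_matrix(T@R.T).as_rotvec()).round(2),'pos',o['position'].round(4),'q',o['joint_pos'].round(2),'F',o['wrist_force'].round(1),'t',o['time'].round(2))
    print('tip x,l,z',np.round([tip@N,tip@L,tip[2]],4),'r',np.hypot(tip@L,tip[2]).round(4),'ang',np.degrees(np.arctan2(-(tip@L),tip[2])).round(1),'pitch',np.degrees(np.arcsin(-R[2,2])).round(1),'yaw',np.arctan2(R[1,2],R[0,2]).round(3), 'wrollz',R[2,1].round(3))
E
python3 -c "
from h import *
go2(.08,-44,-.06,30,0.0)"
```

```text
Traceback (most recent call last):
  File "h.py", line 42, in go2
    print('d',(target-o['position']).round(4),'turn',np.degrees(Rot.from_matrix(T@R.T).as_rotvec()).round(2),'pos',o['position'].round(4),'q',o['joint_pos'].round(2),'F',o['wrist_force'].round(1),'t',o['time'].round(2))
                                                                                                                                                                                                        ^^^^^^^^^^^^^^^
AttributeError: 'float' object has no attribute 'round'
```

```bash
sed -i "s/o\['time'\].round(2)/round(float(o['time']),2)/" h.py
python3 -c "
from h import *
go2(.08,-44,-.06,30,0.0)"
```

```text
d [ 0.0652  0.0523 -0.0177] turn [  0.18 -15.94 -15.63] pos [ 0.423  -0.1065  0.2913] q [-0.94 -0.35 -0.68  0.94  0.72 -1.08] F [ 0.4 -0.1  0.4] t 4.1
tip x,l,z [-0.1376  0.0225  0.0705] r 0.074 ang -17.7 pitch 45.7 yaw 0.305 wrollz 0.034
```

Request:
{"name": "step_arm", "arguments": {"motion": "0.02 0.01 -0.003 0 0 -3.9 -1;0.02 0.01 -0.003 0 0 -3.9 -1;0.015 0.011 -0.003 0 0 -3.9 -1;0.01 0.011 -0.003 0 0 -3.9 -1;0 0.01 -0.003 0 -4 0 -1;0 0 -0.003 0 -4 0 -1;0 0 0 0 -4 0 -1;0 0 0 0 -4 0 -1;0 0 0 0 0 0 -1"}}

```text
time: 5.0
position: [0.4919, -0.0623, 0.2931]
ee_rot: [0.015, 2.117, 0.057]
wrist_force: [0.4, 0.5, -0.1]
width: -0.0002
```

```bash
python3 -c "
from h import *
go2(.078,-40,.005,30,0.0)"
```

```text
d [ 0.0611  0.0154 -0.0174] turn [-2.66 -1.32 -0.73] pos [ 0.4919 -0.0623  0.2931] q [-0.63 -0.54 -1.03  0.17  0.56 -0.33] F [ 0.4  0.5 -0.1] t 5.0
tip x,l,z [-0.0581  0.0478  0.0767] r 0.0904 ang -31.9 pitch 31.3 yaw 0.041 wrollz 0.047
```

Request:
{"name": "step_arm", "arguments": {"motion": "0.01 0.003 -0.003 0 0 0 -1;0.01 0.003 -0.003 0 0 0 -1;0.01 0.003 -0.003 0 0 0 -1;0.01 0.003 -0.003 0 0 0 -1;0.01 0.003 -0.003 0 0 0 -1;0.01 0 -0.002 0 0 0 -1;0 0 0 0 0 0 -1"}}

```text
time: 5.7
position: [0.5519, -0.0461, 0.2735]
ee_rot: [0.015, 2.124, 0.06]
wrist_force: [-0.2, 0.0, 0.5]
width: 0.0002
```

```bash
python3 -c "
from h import *
go2(.078,-40,.005,30,0.0)
o=get_obs();np.save('pics/w3o.npy',o,allow_pickle=True);snap('wrist','wrist3.png');snap('scene','scene3.png')"
```

```text
d [ 0.0011 -0.0007  0.0023] turn [-2.81 -1.74 -0.83] pos [ 0.5519 -0.0461  0.2735] q [-0.46 -0.35 -1.02 -0.05  0.42 -0.22] F [-0.2  0.   0.5] t 5.7
tip x,l,z [0.0039 0.052  0.0569] r 0.0771 ang -42.4 pitch 31.7 yaw 0.044 wrollz 0.049
```

View pics/wrist3.png

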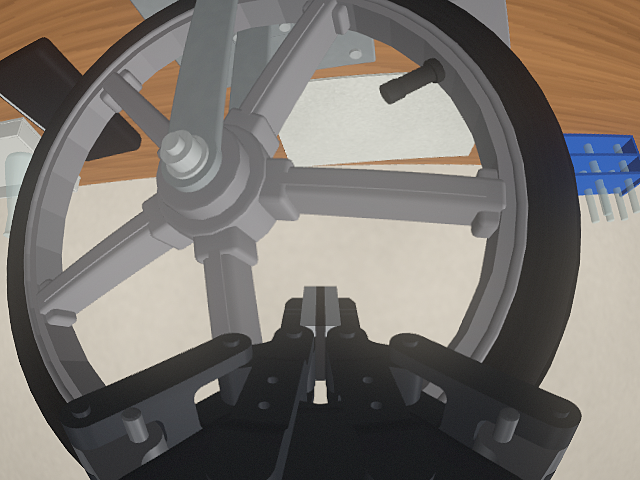

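View pics/scene3.png

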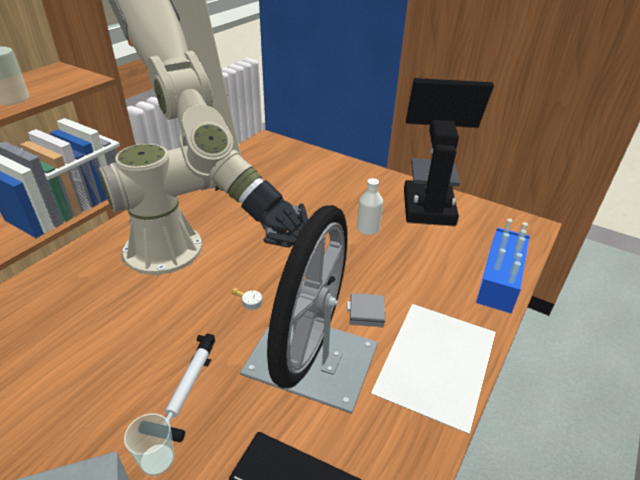

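```bash
cat >> h.py <<'E'
def arc(a0,a1,step,r=.077):
    n=int(round((a1-a0)/step)); A=np.linspace(a0,a1,n+1)
    P=np.array([wp(r,np.radians(a)) for a in A]); D=np.diff(P.round(4),axis=0)
    for i in range(0,n,10): print('; '.join('%.4f %.4f %.4f'%tuple(d)+' 0 0 0 -1' for d in D[i:i+10]), ' ->',A[min(i+10,n)])
E
python3 -c "
from h import *
arc(-42,48,3)"
```

```text
0.0006 -0.0030 0.0026 0 0 0 -1; 0.0006 -0.0031 0.0025 0 0 0 -1; 0.0007 -0.0033 0.0023 0 0 0 -1; 0.0007 -0.0033 0.0021 0 0 0 -1; 0.0007 -0.0035 0.0019 0 0 0 -1; 0.0007 -0.0036 0.0017 0 0 0 -1; 0.0007 -0.0036 0.0016 0 0 0 -1; 0.0007 -0.0038 0.0013 0 0 0 -1; 0.0008 -0.0038 0.0012 0 0 0 -1; 0.0008 -0.0038 0.0009 0 0 0 -1  -> -12.0
0.0007 -0.0039 0.0008 0 0 0 -1; 0.0008 -0.0039 0.0005 0 0 0 -1; 0.0008 -0.0039 0.0003 0 0 0 -1; 0.0008 -0.0040 0.0001 0 0 0 -1; 0.0008 -0.0040 -0.0001 0 0 0 -1; 0.0008 -0.0039 -0.0003 0 0 0 -1; 0.0008 -0.0039 -0.0005 0 0 0 -1; 0.0007 -0.0039 -0.0008 0 0 0 -1; 0.0008 -0.0038 -0.0009 0 0 0 -1; 0.0008 -0.0038 -0.0012 0 0 0 -1  -> 18.0
0.0007 -0.0038 -0.0013 0 0 0 -1; 0.0007 -0.0036 -0.0016 0 0 0 -1; 0.0007 -0.0036 -0.0017 0 0 0 -1; 0.0007 -0.0035 -0.0019 0 0 0 -1; 0.0007 -0.0033 -0.0021 0 0 0 -1; 0.0007 -0.0033 -0.0023 0 0 0 -1; 0.0006 -0.0031 -0.0025 0 0 0 -1; 0.0006 -0.0030 -0.0026 0 0 0 -1; 0.0006 -0.0029 -0.0028 0 0 0 -1; 0.0005 -0.0027 -0.0029 0 0 0 -1  -> 48.0
```

Request:
{"name": "step_arm", "arguments": {"motion": "0.0006 -0.003 0.0026 0 0 0 -1; 0.0006 -0.003 0.0025 0 0 0 -1; 0.0007 -0.0033 0.0023 0 0 0 -1; 0.0007 -0.0033 0.002 0 0 0 -1; 0.0007 -0.0035 0.002 0 0 0 -1; 0.0007 -0.0036 0.0017 0 0 0 -1; 0.0007 -0.0036 0.0016 0 0 0 -1; 0.0007 -0.0038 0.0013 0 0 0 -1; 0.0008 -0.0038 0.0012 0 0 0 -1; 0.0008 -0.0038 0.001 0 0 0 -1"}}

```text
time: 6.8
position: [0.5588, -0.0811, 0.2927]
ee_rot: [0.015, 2.123, 0.06]
wrist_force: [0.6, 2.3, -1.1]
width: 0.0002
```

```bash
python3 -c "
from h import *
go2(.077,-12,.005,31,0.04)
o=get_obs();np.save('pics/w4o.npy',o,allow_pickle=True);snap('wrist','wrist4.png')"
```

```text
d [ 0.0012  0.     -0.001 ] turn [-2.79 -0.73  1.49] pos [ 0.5588 -0.0811  0.2927] q [-0.55 -0.34 -0.95  0.03  0.5  -0.28] F [ 0.6  2.3 -1.1] t 6.8
tip x,l,z [0.0038 0.0163 0.0762] r 0.0779 ang -12.1 pitch 31.6 yaw 0.044 wrollz 0.049
```

View pics/wrist4.png

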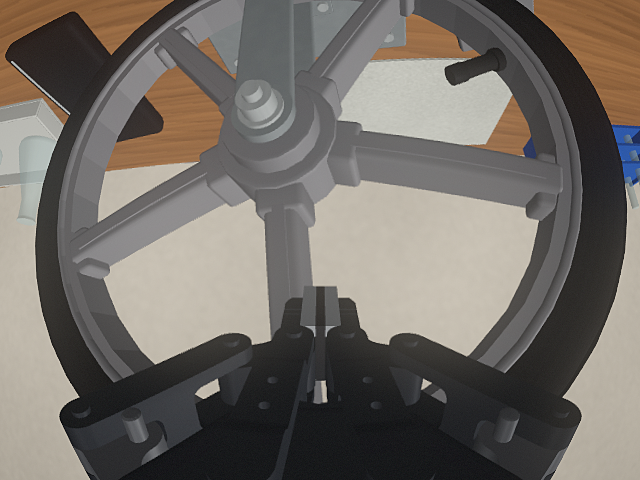

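Request:
{"name": "step_arm", "arguments": {"motion": "0.0007 -0.004 0.0008 0 0 0 -1; 0.0008 -0.004 0.0005 0 0 0 -1; 0.0008 -0.004 0.0003 0 0 0 -1; 0.0008 -0.004 0.0001 0 0 0 -1; 0.0008 -0.004 -0.0001 0 0 0 -1; 0.0008 -0.004 -0.0003 0 0 0 -1; 0.0008 -0.004 -0.0005 0 0 0 -1; 0.0007 -0.004 -0.0008 0 0 0 -1; 0.0008 -0.0038 -0.001 0 0 0 -1; 0.0008 -0.0038 -0.0012 0 0 0 -1"}}

```text
time: 7.85
position: [0.5669, -0.1212, 0.2913]
ee_rot: [0.014, 2.122, 0.059]
wrist_force: [-0.5, 2.1, -0.6]
width: 0.0003
```

Request:
{"name": "step_arm", "arguments": {"motion": "0.0007 -0.0038 -0.0013 0 0 0 -1; 0.0007 -0.0036 -0.0016 0 0 0 -1; 0.0007 -0.0036 -0.0017 0 0 0 -1; 0.0007 -0.0035 -0.002 0 0 0 -1; 0.0007 -0.0033 -0.002 0 0 0 -1; 0.0007 -0.0033 -0.0023 0 0 0 -1; 0.0006 -0.003 -0.0025 0 0 0 -1; 0.0006 -0.003 -0.0026 0 0 0 -1;0 0 0 0 0 0 -1"}}

```text
time: 8.75
position: [0.5721, -0.1487, 0.2745]
ee_rot: [0.016, 2.123, 0.058]
wrist_force: [0.3, -0.4, 0.4]
width: 0.0001
```

```bash
python3 -c "
from h import *
go2(.077,42,.005,31,0.04)
o=get_obs();np.save('pics/w5o.npy',o,allow_pickle=True);snap('wrist','wrist5.png')"
```

```text
d [ 0.001   0.0014 -0.001 ] turn [-2.74 -0.72  1.61] pos [ 0.5721 -0.1487  0.2745] q [-0.69 -0.22 -0.91  0.    0.61 -0.39] F [ 0.3 -0.4  0.4] t 8.75
tip x,l,z [ 0.0036 -0.0526  0.058 ] r 0.0783 ang 42.2 pitch 31.6 yaw 0.041 wrollz 0.048
```

View pics/wrist5.png

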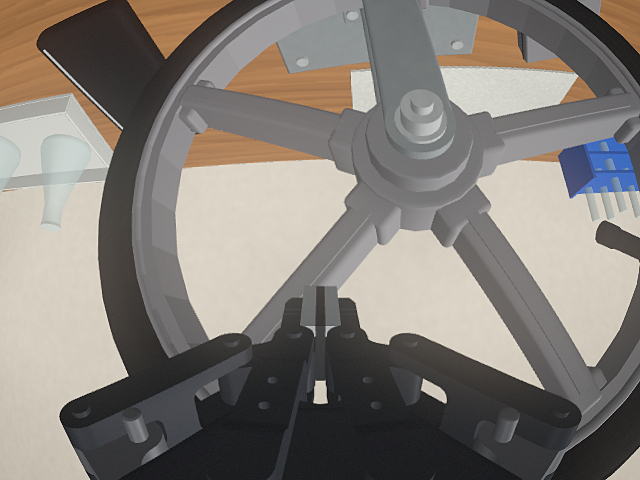

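```bash
cat >> h.py <<'E'
def wm(tag,pts,x=-.015):
    s=ld('wrist%s.png'%tag);o=np.load('pics/w%so.npy'%tag,allow_pickle=True).item()
    for n,p,off,x in pts:
        l,z=wplane(s,o,p,x); a=np.degrees(np.arctan2(-l,z)); print(n,np.round((l,z,np.hypot(l,z)),4),a.round(1),'wheel',(a-off).round(1))
E
python3 -c "
from h import *
wm('5',[('axle',(420,100),0,-.054),('A',(312,245),108,-.015),('B',(502,285),36,-.015),('cap',(607,235),0,0),('rt',(560,112),-36,-.015),('lf',(270,118),180,-.015)])"
```

```text
axle [-0.0001  0.0014  0.0014] 3.2 wheel 3.2
A [-0.0509  0.0423  0.0662] 50.3 wheel -57.7
B [0.0291 0.0676 0.0736] -23.3 wheel -59.3
cap [0.0989 0.048  0.1099] -64.1 wheel -64.1
rt [ 0.0821 -0.016   0.0836] -101.0 wheel -65.0
lf [-0.0705 -0.0282  0.0759] 111.8 wheel -68.2
```

Request:
{"name": "step_arm", "arguments": {"motion": "-0.01 -0.001 0.002 0 0 0 -1;-0.015 -0.001 0.003 0 0 0 -1;-0.015 -0.003 0.003 0 0 0 -1;-0.015 -0.003 0.003 0 0 0 -1;-0.01 0 0.003 0 0 0 -1;0 0 0 0 0 0 -1"}}

```text
time: 9.4
position: [0.5061, -0.1562, 0.2895]
ee_rot: [0.016, 2.122, 0.057]
wrist_force: [0.1, -0.4, 0.0]
width: -0.0001
```

```bash
python3 -c "
from h import *
go2(.077,-20,-.055,31,0.04)
o=get_obs();np.save('pics/w6o.npy',o,allow_pickle=True);snap('wrist','wrist6.png')"
```

```text
d [-0.007   0.0735 -0.0008] turn [-2.72 -0.65  1.63] pos [ 0.5061 -0.1562  0.2895] q [-0.85 -0.36 -0.93  0.21  0.73 -0.52] F [ 0.1 -0.4  0. ] t 9.4
tip x,l,z [-0.0626 -0.0471  0.073 ] r 0.0868 ang 32.9 pitch 31.5 yaw 0.041 wrollz 0.048
```

View pics/wrist6.png

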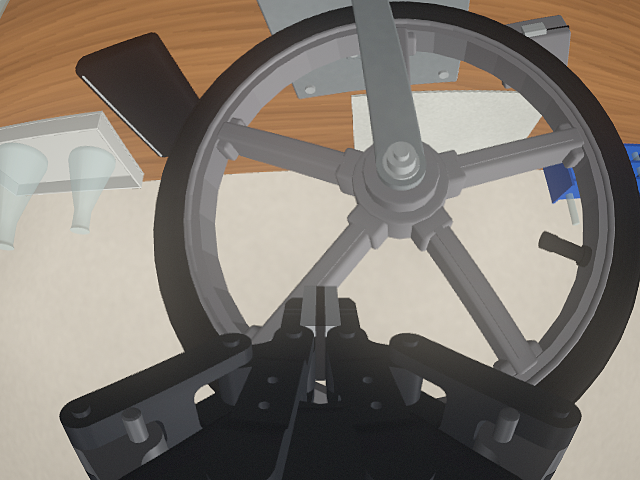

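```bash
python3 -c "
from h import *
wm('5',[('tip',(320,288),0,.0036),('tip-10',(320,300),0,-.006)])
wm('6',[('axle',(402,153),0,-.054),('cap',(545,241),0,0),('vroot',(578,254),0,0),('A',(330,265),108,-.015),('B',(478,285),36,-.015),('rt',(515,148),-36,-.015),('lf',(285,156),180,-.015)])
s=ld('wrist6.png');o=np.load('pics/w6o.npy',allow_pickle=True).item();im=cv2.imread('pics/wrist6.png')
for r,x in((.142,-.015),(.188,0),(.032,-.015)):
    q=wproj(s,o,[wp(r,a,x) for a in np.linspace(0,6.28,90)]);cv2.polylines(im,[q.astype(int)],True,(0,0,255),1)
w=-62
for off in (36,108,180,252,324):
    q=wproj(s,o,[wp(r,np.radians(w+off),-.015) for r in(.032,.142)]);cv2.polylines(im,[q.astype(int)],False,(0,255,0),1)
q=wproj(s,o,[wp(r,np.radians(w),0) for r in(.104,.142)]);cv2.polylines(im,[q.astype(int)],False,(0,255,255),1)
cv2.imwrite('pics/z6.png',im)
"
```

```text
tip [-0.0516  0.0585  0.0781] 41.4 wheel 41.4
tip-10 [-0.0502  0.0655  0.0825] 37.5 wheel 37.5
axle [0.0012 0.0026 0.0029] -25.5 wheel -25.5
cap [0.0975 0.0473 0.1083] -64.1 wheel -64.1
vroot [0.1221 0.059  0.1356] -64.2 wheel -64.2
A [-0.0478  0.0523  0.0709] 42.4 wheel -65.6
B [0.0407 0.0731 0.0837] -29.1 wheel -65.1
rt [ 0.0845 -0.0158  0.0859] -100.6 wheel -64.6
lf [-0.075  -0.0273  0.0798] 110.0 wheel -70.0
```

View pics/z6.png

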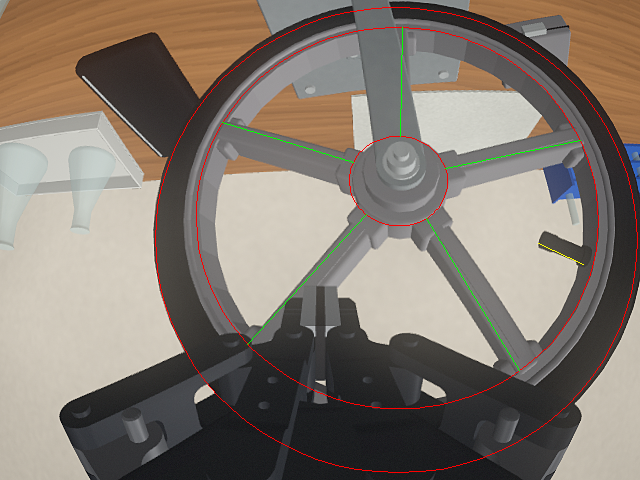

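```bash
cat >> h.py <<'E'
def ov(tag,w,out):
    s=ld('wrist%s.png'%tag);o=np.load('pics/w%so.npy'%tag,allow_pickle=True).item();im=cv2.imread('pics/wrist%s.png'%tag)
    for r,x in((.142,-.015),(.188,0),(.032,-.015)):
        q=wproj(s,o,[wp(r,a,x) for a in np.linspace(0,6.28,90)]);cv2.polylines(im,[q.astype(int)],True,(0,0,255),1)
    for off in (36,108,180,252,324):
      for sg in(-.008,.008):
        t=np.radians(w+off); e=np.array(-np.sin(t)*Z-np.cos(t)*L)*sg
        q=wproj(s,o,[wp(r,t,-.015)+e for r in(.032,.142)]);cv2.polylines(im,[q.astype(int)],False,(0,255,0),1)
    q=wproj(s,o,[wp(r,np.radians(w),0) for r in(.104,.142)]);cv2.polylines(im,[q.astype(int)],False,(0,255,255),1)
    cv2.imwrite('pics/'+out,im)
E
python3 -c "
from h import *
ov('5',-64,'z5.png')"
```

```text
(no output)
```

View pics/z5.png

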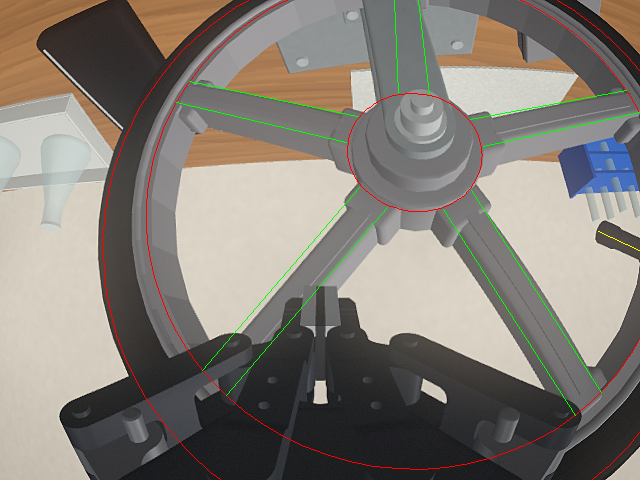

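```bash
python3 -c "
from h import *
wm('3',[('cap',(388,92),0,0),('root',(432,72),0,0)])
wm('4',[('cap',(453,72),0,0),('root',(495,58),0,0)])
wm('5',[('cap',(603,232),0,0)])
s=snap('side','side6.png')
snap('scene','scene6.png')
a=s['frame'][130:300,240:380,::-1]; cv2.imwrite('pics/z7.png',cv2.resize(a,None,fx=3.5,fy=3.5,interpolation=cv2.INTER_CUBIC))
a=cv2.imread('pics/scene6.png')[190:420,225:395]; cv2.imwrite('pics/z8.png',cv2.resize(a,None,fx=2.576,fy=2.576,interpolation=cv2.INTER_CUBIC))
"
```

```text
cap [ 0.0975 -0.047   0.1082] -115.7 wheel -115.7
root [ 0.1253 -0.0592  0.1385] -115.3 wheel -115.3
cap [ 0.102  -0.0389  0.1092] -110.9 wheel -110.9
root [ 0.1317 -0.0492  0.1406] -110.5 wheel -110.5
cap [0.0967 0.0462 0.1071] -64.4 wheel -64.4
```

View pics/z7.png

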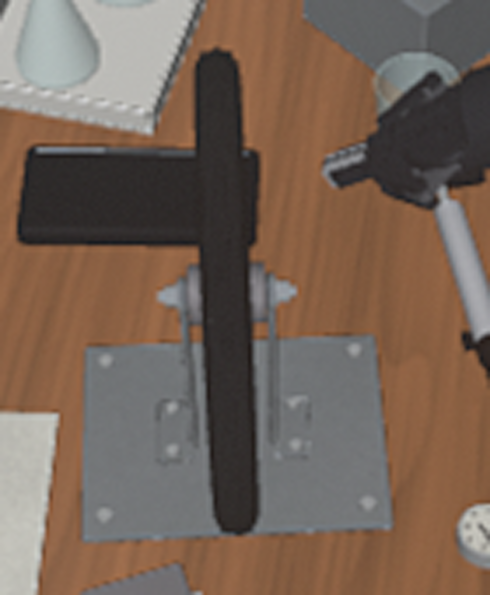

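View pics/z8.png

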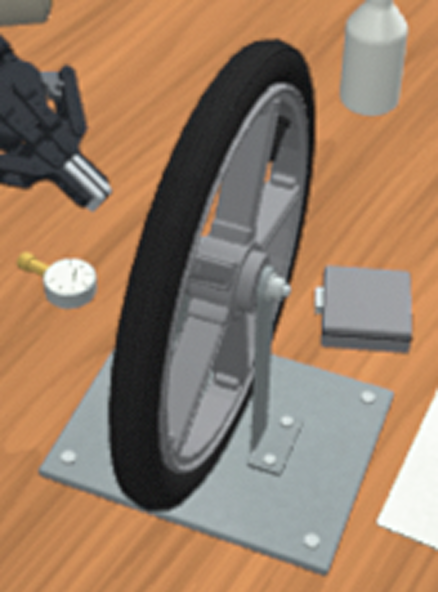

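Wheel angle is now about −64° (consistent across the cap, valve root and spokes), and the stand has not moved. I'll go to the next spoke, entering the gap behind it at a small radius, inside the valve.

```bash
python3 -c "
from h import *
go2(.078,-44,-.05,30,0.06)"
```

```text
d [-0.0088  0.1013 -0.0172] turn [-2.67 -1.67  2.67] pos [ 0.5072 -0.1561  0.2893] q [-0.85 -0.36 -0.93  0.21  0.73 -0.52] F [-0.3  0.1 -0.3] t 9.55
tip x,l,z [-0.0615 -0.0471  0.0728] r 0.0867 ang 32.9 pitch 31.5 yaw 0.042 wrollz 0.048
```

Request:
{"name": "step_arm", "arguments": {"motion": "0 0.02 0 -0.5 0 0.5 -1;-0.002 0.02 0 -0.5 0 0.5 -1;-0.002 0.02 -0.003 -0.5 0 0.5 -1;-0.002 0.02 -0.004 -0.5 0 0.5 -1;-0.002 0.02 -0.004 0 0 0 -1;0 0 -0.004 0 0 0 -1;0 0 0 0 0 0 -1"}}

```text
time: 10.25
position: [0.5018, -0.0578, 0.2813]
ee_rot: [-0.047, 2.133, 0.047]
wrist_force: [-0.4, -0.0, -0.3]
width: 0.0001
```

```bash
python3 -c "
from h import *
go2(.075,-46,.010,30,0.06)"
```

```text
d [ 0.0554  0.0145 -0.0132] turn [-0.73 -2.26  0.41] pos [ 0.5018 -0.0578  0.2813] q [-0.6  -0.49 -1.03  0.13  0.55 -0.38] F [-0.4 -0.  -0.3] t 10.25
tip x,l,z [-0.0476  0.0507  0.0646] r 0.0821 ang -38.1 pitch 32.2 yaw 0.062 wrollz 0.015
```

Request:
{"name": "step_arm", "arguments": {"motion": "0.003 0.004 -0.004 0 0 0 -1;0.01 0.003 -0.004 0 0 0 -1;0.01 0.002 -0.003 0 0 0 -1;0.01 0.002 -0.002 0 0 0 -1;0.01 0.002 0 0 0 0 -1;0.008 0.001 0 0 0 0 -1;0.004 0 0 0 0 0 -1;0 0 0 0 0 0 -1"}}

```text
time: 11.05
position: [0.5561, -0.0452, 0.2683]
ee_rot: [-0.043, 2.142, 0.048]
wrist_force: [-20.3, -2.1, 6.8]
width: -0.0003
```

```bash
python3 -c "
from h import *
go2(.075,-46,.010,30,0.06)
o=get_obs();np.save('pics/w7o.npy',o,allow_pickle=True);snap('wrist','wrist7.png')"
```

```text
d [ 0.0011  0.0019 -0.0002] turn [-0.87 -2.78  0.56] pos [ 0.5561 -0.0452  0.2683] q [-0.46 -0.33 -1.   -0.03  0.43 -0.28] F [-20.3  -2.1   6.8] t 11.05
tip x,l,z [0.008  0.0524 0.0514] r 0.0734 ang -45.6 pitch 32.7 yaw 0.061 wrollz 0.018
```

View pics/wrist7.png

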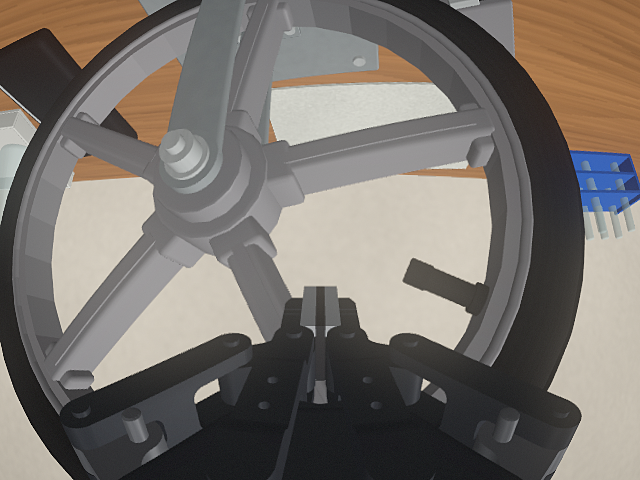

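Request:
{"name": "step_arm", "arguments": {"motion": "-0.003 -0.0005 0 0 0 0 -1;-0.003 -0.0005 0 0 0 0 -1;0 0 0 0 0 0 -1"}}

```text
time: 11.4
position: [0.5514, -0.0462, 0.2708]
ee_rot: [-0.046, 2.137, 0.048]
wrist_force: [0.4, 1.4, -2.3]
width: -0.0
```

```bash
python3 -c "
from h import *
go2(.075,-46,.004,30,0.06)
o=get_obs();np.save('pics/w8o.npy',o,allow_pickle=True);snap('wrist','wrist8.png');snap('side','side8.png');snap('scene','scene8.png')
a=cv2.imread('pics/side8.png')[120:270,270:430]; b=cv2.imread('pics/scene8.png')[170:320,250:400]
cv2.imwrite('pics/z9.png',np.hstack([cv2.resize(a,(400,375),interpolation=2),cv2.resize(b,(375,375),interpolation=2)]))
"
```

```text
d [-0.0001  0.0017 -0.0027] turn [-0.8  -2.5   0.45] pos [ 0.5514 -0.0462  0.2708] q [-0.47 -0.35 -1.   -0.02  0.44 -0.29] F [ 0.4  1.4 -2.3] t 11.4
tip x,l,z [0.0032 0.0524 0.054 ] r 0.0752 ang -44.1 pitch 32.4 yaw 0.062 wrollz 0.016
```

View pics/z9.png

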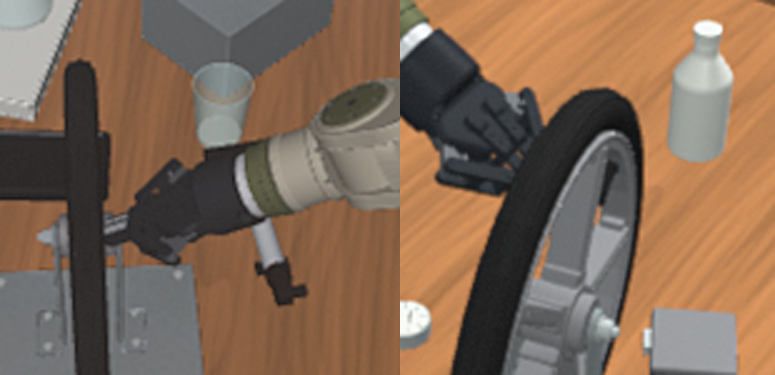

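```bash
python3 -c "
from h import *
wm('7',[('cap',(410,272),0,0),('root',(470,296),0,0),('axle',(182,143),0,-.054)])
go2(.075,-46,.004,30,0.06)
"
```

```text
cap [0.0956 0.0482 0.107 ] -63.3 wheel -63.3
root [0.1224 0.061  0.1367] -63.5 wheel -63.5
axle [0.008  0.0037 0.0088] -65.1 wheel -65.1
d [-0.0002  0.0019 -0.003 ] turn [-0.77 -2.49  0.47] pos [ 0.5516 -0.0463  0.2711] q [-0.47 -0.35 -1.   -0.02  0.44 -0.29] F [-2.2  1.3 -2.1] t 11.55
tip x,l,z [0.0034 0.0522 0.0543] r 0.0753 ang -43.9 pitch 32.4 yaw 0.062 wrollz 0.016
```

View pics/wrist8.png

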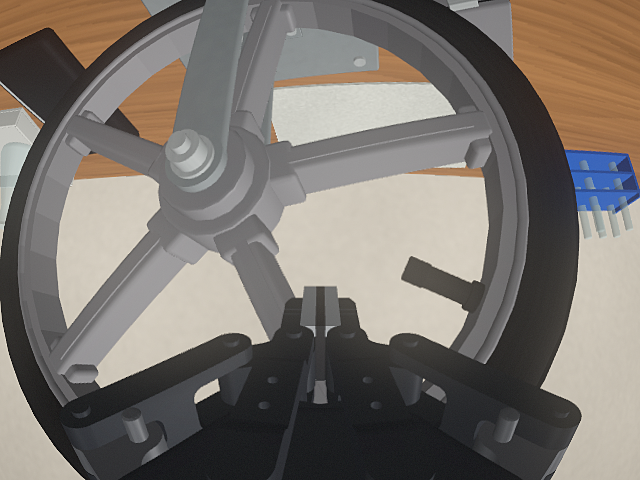

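Request:
{"name": "step_arm", "arguments": {"motion": "-0.005 0 0 0 0 0 -1;-0.005 0.003 -0.002 0 0 0 -1;-0.001 0.004 -0.003 0 0 0 -1;-0.001 0.004 -0.003 0 0 0 -1;0.004 0.001 -0.001 0 0 0 -1;0.005 0.001 0 0 0 0 -1;0 0 0 0 0 0 -1"}}

```text
time: 12.25
position: [0.5511, -0.0338, 0.2657]
ee_rot: [-0.048, 2.14, 0.048]
wrist_force: [-0.7, 0.9, -0.2]
width: 0.0002
```

```bash
python3 -c "
from h import *
go2(.073,-51,.006,30,0.06)
"
```

```text
d [ 0.0017 -0.0075 -0.0037] turn [-0.76 -2.65  0.35] pos [ 0.5511 -0.0338  0.2657] q [-0.43 -0.35 -1.02 -0.04  0.41 -0.26] F [-0.7  0.9 -0.2] t 12.25
tip x,l,z [0.0053 0.0646 0.0488] r 0.0809 ang -52.9 pitch 32.6 yaw 0.064 wrollz 0.016
```

Request:
{"name": "step_arm", "arguments": {"motion": "0.002 -0.001 -0.001 0 0 0 -1;0.002 -0.001 -0.001 0 0 0 -1;0 0 0 0 0 0 -1"}}

```text
time: 12.55
position: [0.5545, -0.0362, 0.2631]
ee_rot: [-0.047, 2.141, 0.048]
wrist_force: [1.5, 0.7, 0.1]
width: 0.0004
```

```bash
python3 -c "
from h import *
go2(.077,-51,.009,30,0.06)
o=get_obs();np.save('pics/w9o.npy',o,allow_pickle=True);snap('wrist','wrist9.png')
arc(-52,-22,3)
"
```

```text
d [ 0.0006 -0.0015  0.0014] turn [-0.78 -2.7   0.41] pos [ 0.5545 -0.0362  0.2631] q [-0.43 -0.33 -1.02 -0.05  0.41 -0.27] F [1.5 0.7 0.1] t 12.55
tip x,l,z [0.0081 0.0616 0.0462] r 0.077 ang -53.1 pitch 32.7 yaw 0.063 wrollz 0.016
0.0005 -0.0025 0.0031 0 0 0 -1; 0.0006 -0.0027 0.0030 0 0 0 -1; 0.0005 -0.0028 0.0028 0 0 0 -1; 0.0006 -0.0030 0.0027 0 0 0 -1; 0.0006 -0.0031 0.0025 0 0 0 -1; 0.0007 -0.0032 0.0023 0 0 0 -1; 0.0006 -0.0033 0.0022 0 0 0 -1; 0.0007 -0.0034 0.0020 0 0 0 -1; 0.0007 -0.0036 0.0018 0 0 0 -1; 0.0008 -0.0036 0.0016 0 0 0 -1  -> -22.0
```

View pics/wrist9.png

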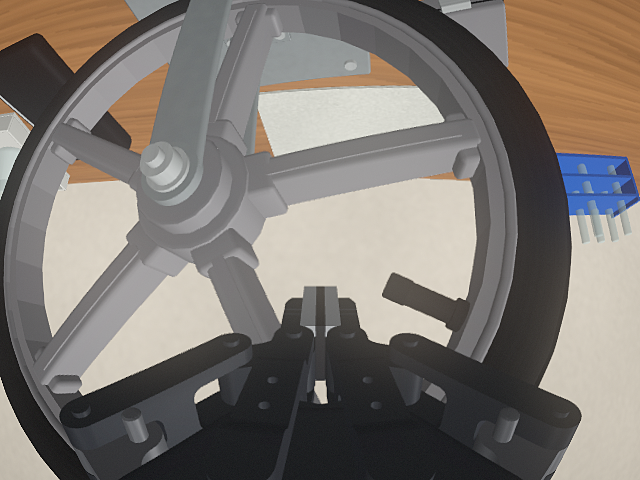

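Request:
{"name": "step_arm", "arguments": {"motion": "0.0005 -0.0025 0.003 0 0 0 -1; 0.0006 -0.0027 0.003 0 0 0 -1; 0.0005 -0.0028 0.0028 0 0 0 -1; 0.0006 -0.003 0.0027 0 0 0 -1; 0.0006 -0.003 0.0025 0 0 0 -1; 0.0007 -0.0032 0.0023 0 0 0 -1; 0.0006 -0.0033 0.0022 0 0 0 -1; 0.0007 -0.0034 0.002 0 0 0 -1; 0.0007 -0.0036 0.0018 0 0 0 -1; 0.0008 -0.0036 0.0016 0 0 0 -1"}}

```text
time: 13.6
position: [0.5607, -0.0674, 0.2875]
ee_rot: [-0.047, 2.14, 0.048]
wrist_force: [-1.7, 2.0, -2.3]
width: 0.0001
```

```bash
python3 -c "
from h import *
go2(.077,-22,.009,30,0.06)
o=get_obs();np.save('pics/w10o.npy',o,allow_pickle=True);snap('wrist','wrist10.png')
arc(-22,28,2.5)
"
```

```text
d [ 0.0004 -0.0007 -0.0001] turn [-0.77 -2.67  0.39] pos [ 0.5607 -0.0674  0.2875] q [-0.52 -0.33 -0.94  0.04  0.48 -0.32] F [-1.7  2.  -2.3] t 13.6
tip x,l,z [0.0082 0.0297 0.0707] r 0.0767 ang -22.8 pitch 32.6 yaw 0.063 wrollz 0.016
0.0006 -0.0031 0.0012 0 0 0 -1; 0.0006 -0.0031 0.0010 0 0 0 -1; 0.0006 -0.0032 0.0009 0 0 0 -1; 0.0007 -0.0032 0.0008 0 0 0 -1; 0.0006 -0.0032 0.0006 0 0 0 -1; 0.0007 -0.0033 0.0005 0 0 0 -1; 0.0006 -0.0033 0.0004 0 0 0 -1; 0.0007 -0.0033 0.0002 0 0 0 -1; 0.0006 -0.0033 0.0000 0 0 0 -1; 0.0007 -0.0033 -0.0001 0 0 0 -1  -> 3.0
0.0006 -0.0032 -0.0003 0 0 0 -1; 0.0007 -0.0033 -0.0003 0 0 0 -1; 0.0006 -0.0033 -0.0006 0 0 0 -1; 0.0007 -0.0032 -0.0007 0 0 0 -1; 0.0006 -0.0032 -0.0008 0 0 0 -1; 0.0007 -0.0031 -0.0010 0 0 0 -1; 0.0006 -0.0031 -0.0011 0 0 0 -1; 0.0006 -0.0031 -0.0012 0 0 0 -1; 0.0006 -0.0030 -0.0014 0 0 0 -1; 0.0006 -0.0030 -0.0015 0 0 0 -1  -> 28.0
```

View pics/wrist10.png

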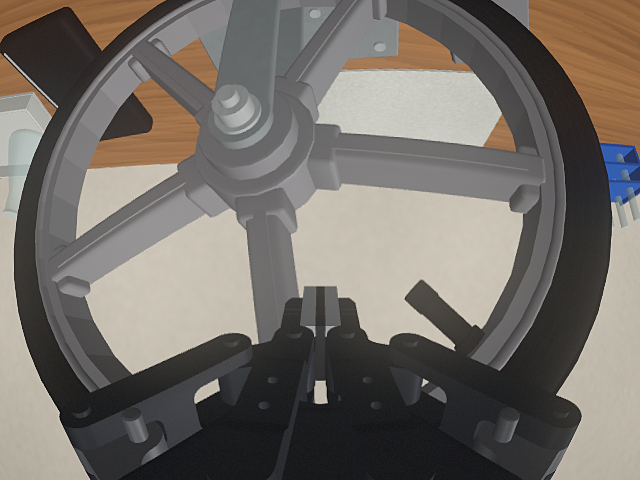

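Request:
{"name": "step_arm", "arguments": {"motion": "0.0003 -0.003 0.0012 0 0 0 -1; 0.0003 -0.003 0.001 0 0 0 -1; 0.0003 -0.0032 0.0009 0 0 0 -1; 0.0004 -0.0032 0.0008 0 0 0 -1; 0.0003 -0.0032 0.0006 0 0 0 -1; 0.0004 -0.0033 0.0005 0 0 0 -1; 0.0003 -0.0033 0.0004 0 0 0 -1; 0.0004 -0.0033 0.0002 0 0 0 -1; 0.0006 -0.0033 0 0 0 0 -1; 0.0007 -0.0033 -0.0001 0 0 0 -1"}}

```text
time: 14.65
position: [0.5647, -0.0994, 0.2928]
ee_rot: [-0.047, 2.14, 0.048]
wrist_force: [-0.4, 2.3, -1.3]
width: -0.0001
```

```bash
python3 -c "
from h import *
go2(.077,3,.006,30,0.06)
o=get_obs();np.save('pics/w11o.npy',o,allow_pickle=True);snap('wrist','wrist11.png');snap('scene','scene11.png')
a=cv2.imread('pics/scene11.png')[170:420,225:395];cv2.imwrite('pics/z11.png',cv2.resize(a,None,fx=2.3,fy=2.3,interpolation=2))
"
```

```text
d [-0.     -0.0015  0.0001] turn [-0.78 -2.68  0.38] pos [ 0.5647 -0.0994  0.2928] q [-0.6  -0.3  -0.9   0.08  0.54 -0.38] F [-0.4  2.3 -1.3] t 14.65
tip x,l,z [ 0.0058 -0.0024  0.0759] r 0.0759 ang 1.8 pitch 32.6 yaw 0.063 wrollz 0.016
```

View pics/wrist11.png

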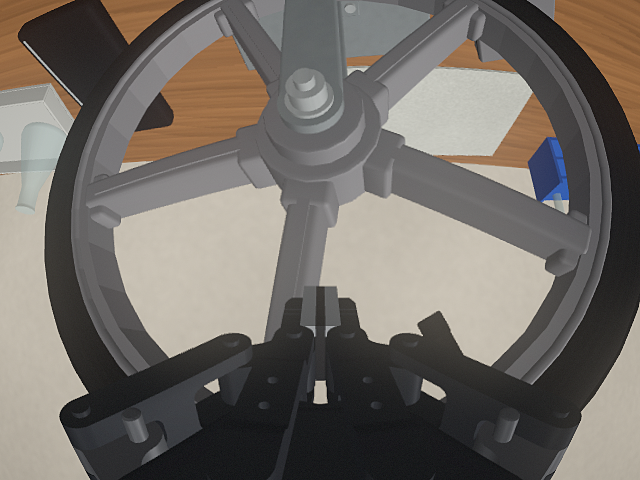

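View pics/z11.png

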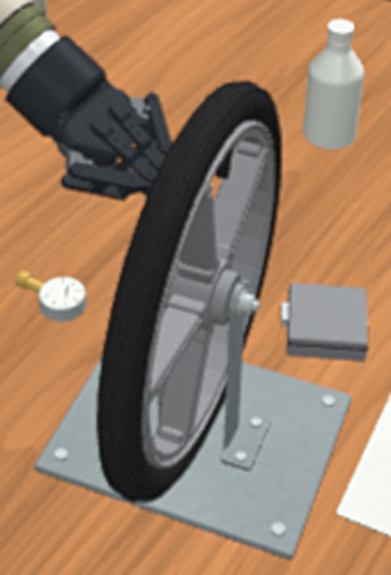

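```bash
python3 -c "
from h import *
wm('10',[('cap',(415,290),0,0),('rt',(450,163),-36,-.015)])
wm('11',[('cap',(433,322),0,0),('rt',(500,198),-36,-.015),('lf',(165,180),108,-.015)])
ov('11',-26,'z12.png')
arc(2,32,2.5,.076)
"
```

```text
cap [0.0746 0.0757 0.1063] -44.6 wheel -44.6
rt [0.0947 0.0215 0.0971] -77.2 wheel -41.2
cap [0.05   0.0956 0.1079] -27.6 wheel -27.6
rt [0.0845 0.0441 0.0953] -62.4 wheel -26.4
lf [-0.0801  0.021   0.0828] 75.3 wheel -32.7
0.0007 -0.0032 -0.0002 0 0 0 -1; 0.0006 -0.0033 -0.0004 0 0 0 -1; 0.0007 -0.0032 -0.0004 0 0 0 -1; 0.0006 -0.0032 -0.0007 0 0 0 -1; 0.0006 -0.0032 -0.0007 0 0 0 -1; 0.0006 -0.0031 -0.0009 0 0 0 -1; 0.0007 -0.0031 -0.0011 0 0 0 -1; 0.0006 -0.0030 -0.0011 0 0 0 -1; 0.0006 -0.0030 -0.0013 0 0 0 -1; 0.0006 -0.0029 -0.0015 0 0 0 -1  -> 27.0
0.0005 -0.0029 -0.0016 0 0 0 -1; 0.0006 -0.0028 -0.0016 0 0 0 -1  -> 32.0
```

View pics/z12.png

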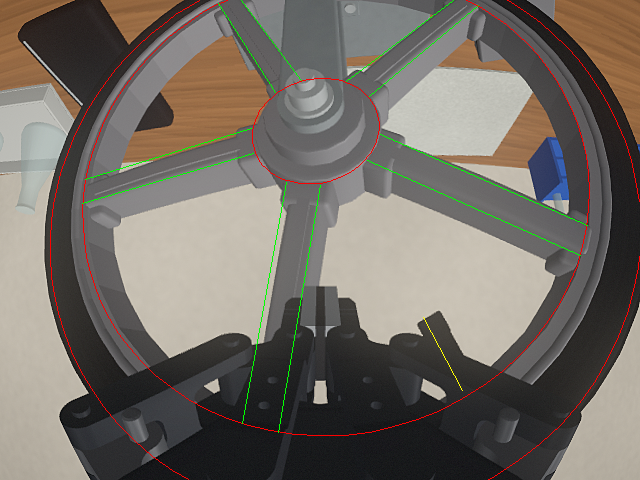

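Request:
{"name": "step_arm", "arguments": {"motion": "0.0006 -0.0032 -0.0002 0 0 0 -1; 0.0006 -0.0033 -0.0004 0 0 0 -1; 0.0006 -0.0032 -0.0004 0 0 0 -1; 0.0006 -0.0032 -0.0007 0 0 0 -1; 0.0006 -0.0032 -0.0007 0 0 0 -1; 0.0006 -0.003 -0.0009 0 0 0 -1; 0.0006 -0.003 -0.001 0 0 0 -1; 0.0006 -0.003 -0.001 0 0 0 -1;0 0 0 0 0 0 -1"}}

```text
time: 15.65
position: [0.5694, -0.1251, 0.2872]
ee_rot: [-0.046, 2.141, 0.047]
wrist_force: [-0.2, 0.1, -1.4]
width: 0.0003
```

```bash
python3 -c "
from h import *
go2(.077,22,.006,30,0.06)
o=get_obs();np.save('pics/w12o.npy',o,allow_pickle=True);snap('wrist','wrist12.png');snap('scene','scene12.png')
a=cv2.imread('pics/scene12.png')[170:420,225:395];cv2.imwrite('pics/z13.png',cv2.resize(a,None,fx=2.3,fy=2.3,interpolation=2))
"
```

```text
d [ 0.0001 -0.0001  0.0002] turn [-0.75 -2.71  0.48] pos [ 0.5694 -0.1251  0.2872] q [-0.65 -0.26 -0.89  0.08  0.58 -0.42] F [-0.2  0.1 -1.4] t 15.65
tip x,l,z [ 0.0054 -0.0286  0.0703] r 0.0759 ang 22.1 pitch 32.7 yaw 0.061 wrollz 0.016
```

View pics/wrist12.png

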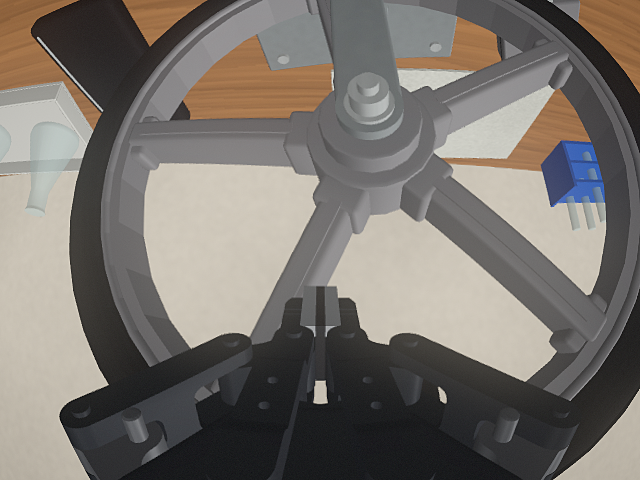

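View pics/z13.png

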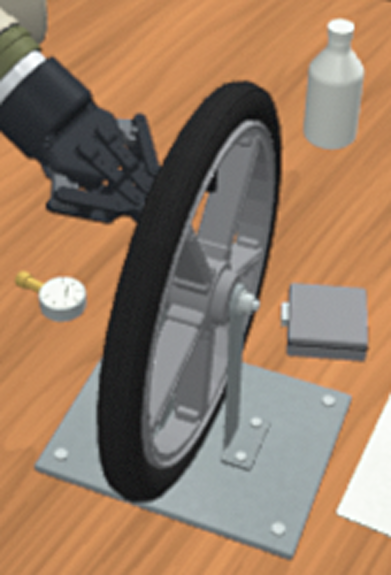

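```bash
python3 -c "
from h import *
wm('12',[('rt',(505,250),-36,-.015),('lf',(215,140),108,-.015)])
ov('12',-9,'z14.png')
"
```

```text
rt [0.0565 0.0627 0.0844] -42.0 wheel -6.0
lf [-0.0794 -0.0051  0.0795] 93.7 wheel -14.3
```

View pics/z14.png

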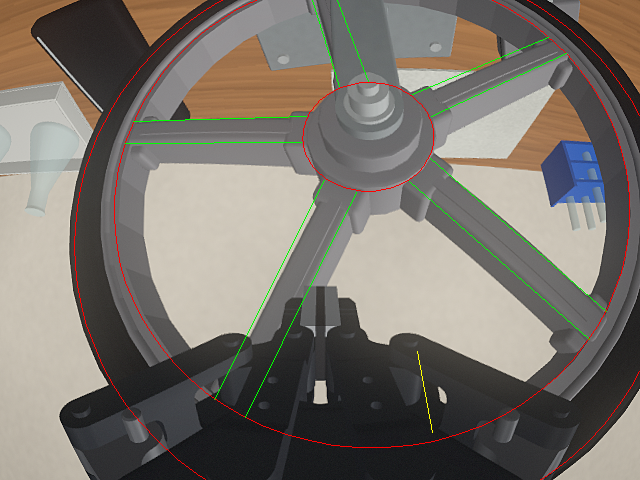

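Request:
{"name": "step_arm", "arguments": {"motion": "0.0004 -0.002 -0.0008 0 0 0 -1;0.0004 -0.002 -0.0008 0 0 0 -1;0.0004 -0.002 -0.0009 0 0 0 -1;0.0004 -0.002 -0.001 0 0 0 -1;0.0004 -0.002 -0.001 0 0 0 -1;0 0 0 0 0 0 -1;-0.004 0.001 0.0015 0 0 0 -1;-0.01 0 0.003 0 0 0 -1;-0.012 -0.002 0.004 0 0 0 -1;-0.012 -0.002 0.004 0 0 0 -1"}}

```text
time: 16.75
position: [0.5324, -0.1371, 0.2957]
ee_rot: [-0.047, 2.14, 0.048]
wrist_force: [-0.0, 0.7, 0.4]
width: 0.0
```

Request:
{"name": "step_arm", "arguments": {"motion": "-0.015 -0.012 0.004 0 0 0 -1;-0.015 -0.015 0 0 0 0 -1;-0.015 -0.02 0 0 0 0 -1;-0.01 -0.02 0 0 0 0 -1;0 -0.02 0 0 0 0 -1;0 0 0 0 0 0 -1;0 0 0 0 0 0 -1"}}

```text
time: 17.45
position: [0.4779, -0.2245, 0.2995]
ee_rot: [-0.045, 2.14, 0.048]
wrist_force: [-0.7, 0.8, -0.3]
width: -0.0001
```

```bash
python3 -c "
from h import *
go2(.077,22,.006,30,0.06)
o=get_obs();np.save('pics/w13o.npy',o,allow_pickle=True);snap('wrist','wrist13.png')
"
```

```text
d [ 0.0916  0.0992 -0.0121] turn [-0.8  -2.68  0.47] pos [ 0.4779 -0.2245  0.2995] q [-1.06 -0.28 -0.8   0.46  0.86 -0.82] F [-0.7  0.8 -0.3] t 17.45
tip x,l,z [-0.1037 -0.1081  0.0827] r 0.1361 ang 52.6 pitch 32.6 yaw 0.062 wrollz 0.016
```

View pics/wrist13.png

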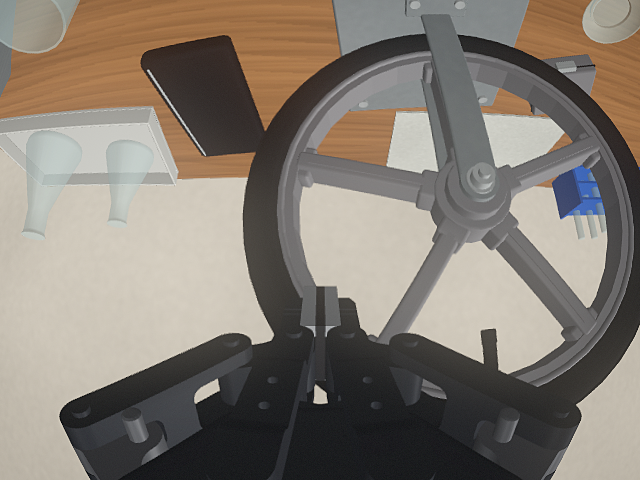

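```bash
python3 -c "
from h import *
wm('13',[('axle',(482,176),0,-.054),('cap',(489,333),0,0),('stem',(491,362),0,0),('A',(360,178),108,-.015),('B',(418,285),36,-.015),('rt',(540,275),-36,-.015),('r2',(555,160),-108,-.015)])
ov('13',-3,'z15.png')
C=ld('scene12.png');s=snap('scene','scene13.png')
a=s['frame'][170:420,225:395,::-1];cv2.imwrite('pics/z16.png',cv2.resize(a,None,fx=2.3,fy=2.3,interpolation=2))
"
```

```text
axle [-0.0028  0.0053  0.006 ] 28.3 wheel 28.3
cap [0.0047 0.107  0.1071] -2.5 wheel -2.5
stem [0.005  0.129  0.1291] -2.2 wheel -2.2
A [-0.0869 -0.0172  0.0886] 101.2 wheel -6.8
B [-0.0496  0.0692  0.0851] 35.7 wheel -0.3
rt [0.0461 0.0688 0.0828] -33.8 wheel 2.2
r2 [ 0.083  -0.0274  0.0875] -108.3 wheel -0.3
```

View pics/z15.png

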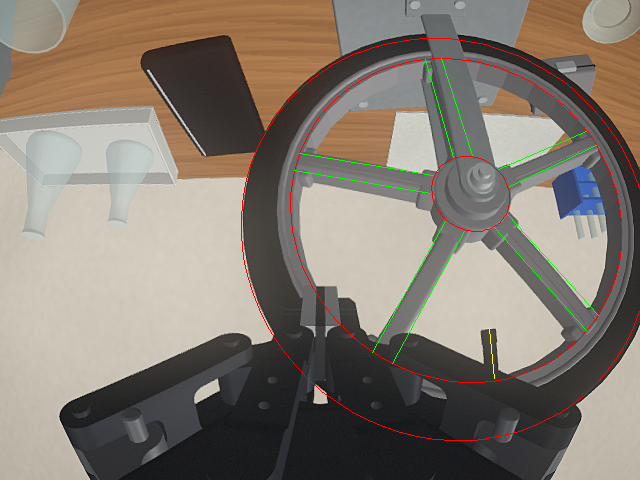

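View pics/z16.png

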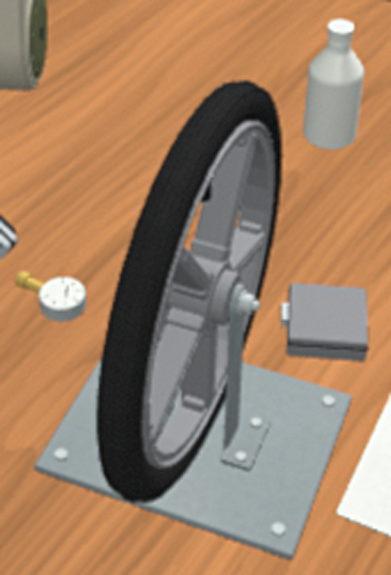

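```bash
python3 -c "
from h import *
s=ld('wrist13.png');o=np.load('pics/w13o.npy',allow_pickle=True).item()
pts=[((489,333),0,0),((491,362),0,0),((360,178),108,-.015),((418,285),36,-.015),((540,275),-36,-.015),((555,160),-108,-.015)]
from scipy.optimize import least_squares
Q=[(*wplane(s,o,p,x),np.radians(f)) for p,f,x in pts]
f=lambda v:[ (l-v[1])*np.cos(v[0]+a)+(z-v[2])*np.sin(v[0]+a) for l,z,a in Q]
r=least_squares(f,[0,0,0]); print(np.degrees(r.x[0]),r.x[1:],r.fun)
r=least_squares(lambda v:f(v)[2:],[0,0,0]); print(np.degrees(r.x[0]),r.x[1:],r.fun)
"
```

```text
-2.98177401609638 [-0.0032915   0.00481567] [ 0.00266406  0.00178523  0.00038344 -0.00381469 -0.00185469 -0.00082791]
-2.353707492334015 [-0.00571406  0.00488746] [ 0.00060884 -0.0009693   0.00097534 -0.00059302]
```

Request:
{"name": "step_arm", "arguments": {"motion": "-0.01 0.01 0.005 0 1 0 -1;-0.01 0.015 0.005 0 3 0 -1;-0.01 0.015 0.005 0 3 0 -1;-0.01 0.015 0.005 0 3 0 -1;0 0.015 0.005 0 0 0 -1;0 0.015 0.005 0 0 0 -1;0 0 0.005 0 0 0 -1;0 0 0 0 0 0 -1;0 0 0 0 0 0 -1"}}

```text
time: 18.45
position: [0.4384, -0.1393, 0.3344]
ee_rot: [-0.045, 2.315, 0.054]
wrist_force: [0.7, -0.1, -0.1]
width: 0.0001
```

```bash
python3 -c "
from h import *
go2(.077,22,.006,30,0.06)
o=get_obs();np.save('pics/w14o.npy',o,allow_pickle=True);snap('wrist','wrist14.png');ov('14',-2.5,'z17.png')
"
```

```text
d [ 0.1311  0.014  -0.047 ] turn [ -0.71 -12.68   0.44] pos [ 0.4384 -0.1393  0.3344] q [-0.92 -0.45 -0.69  0.8   0.66 -0.77] F [ 0.7 -0.1 -0.1] t 18.45
tip x,l,z [-0.1281 -0.0164  0.1145] r 0.1157 ang 8.1 pitch 42.6 yaw 0.072 wrollz 0.025
```

View pics/wrist14.png

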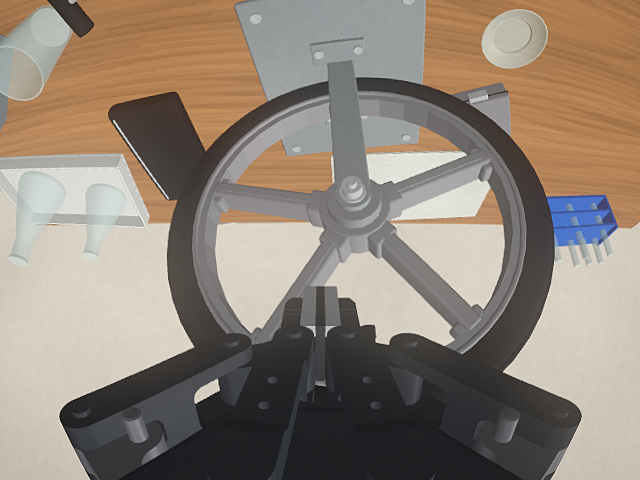

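View pics/z17.png

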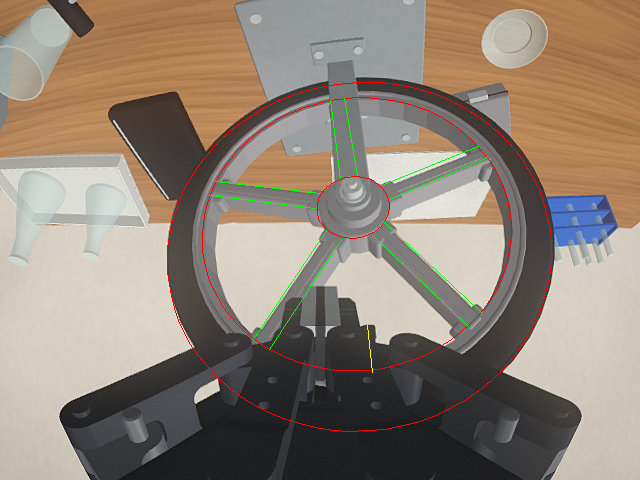

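```bash
python3 -c "
from h import *
s=ld('wrist14.png');o=np.load('pics/w14o.npy',allow_pickle=True).item()
g=cv2.imread('pics/wrist14.png')[130:360,190:520]; cv2.imwrite('pics/z18.png',cv2.resize(g,None,fx=2.4,fy=2.4,interpolation=2))
g=cv2.imread('pics/wrist13.png')[30:410,260:640]; cv2.imwrite('pics/z19.png',cv2.resize(g,None,fx=1.57,fy=1.57,interpolation=2))
"
```

```text
(no output)
```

View pics/z18.png

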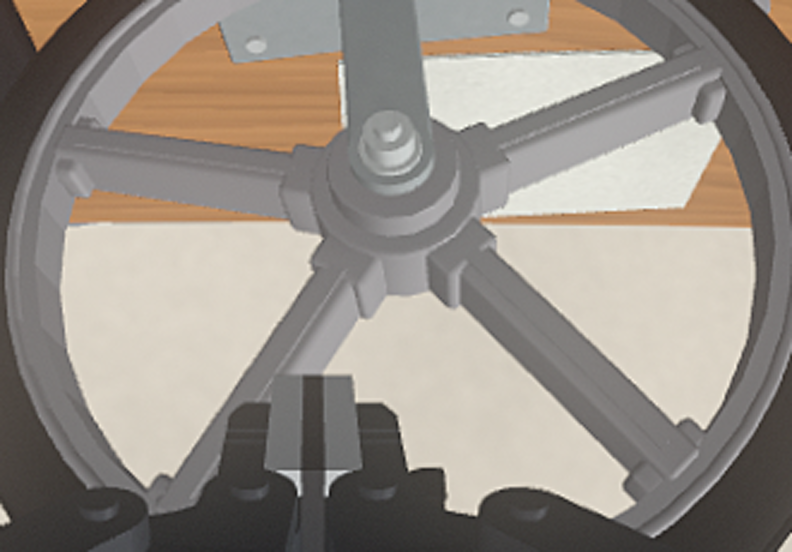

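```bash
python3 -c "
from h import *
from scipy.optimize import least_squares
s=ld('wrist14.png');o=np.load('pics/w14o.npy',allow_pickle=True).item()
pts=[((180,153),108,-.015),((275,370),36,-.015),((585,362),-36,-.015),((600,104),-108,-.015)]
Q=[(*wplane(s,o,(190+p[0]/2.4,130+p[1]/2.4),x),np.radians(f)) for p,f,x in pts]
for l,z,a in Q: print(round(np.hypot(l,z),3),np.degrees(np.arctan2(-l,z)-a).round(1))
f=lambda v:[ (l-v[1])*np.cos(v[0]+a)+(z-v[2])*np.sin(v[0]+a) for l,z,a in Q]
r=least_squares(f,[0,0,0]); print(np.degrees(r.x[0]),r.x[1:],r.fun)
"
```

```text
0.085 -2.0
0.082 -3.9
0.097 -2.2
0.088 -0.1
-1.5790387667527483 [0.00276266 0.0015715 ] [-0.00011605  0.00020913 -0.00020097  0.00013741]
```

```bash
python3 -c "
from h import *
a=ld('side0.png')['frame'].astype(int);b=snap('side','side14.png')['frame'].astype(int)
d=np.abs(a-b).max(2)>40
for n,(u,v,w) in dict(plate=(307,255,45),petri=(328,316,18),box=(282,310,20),gauge=(382,284,18),bottle=(323,430,22),case=(268,186,22),pump=(375,212,25),beaker=(359,158,14)).items(): print(n,d[v-w:v+w,u-w:u+w].mean().round(3))
print(get_obs()['wrist_force'],get_obs()['qvel'].round(4)); workorder.sign_off()
"
```

```text
plate 0.0
petri 0.0
box 0.0
gauge 0.0
bottle 0.0
case 0.0
pump 0.0
beaker 0.084
[-0.30629292  0.19810018  0.17607824] [-0.0033  0.004  -0.0012  0.0014  0.0009  0.0023]
the job is handed in; nothing more can be done
```

View pics/side14.png

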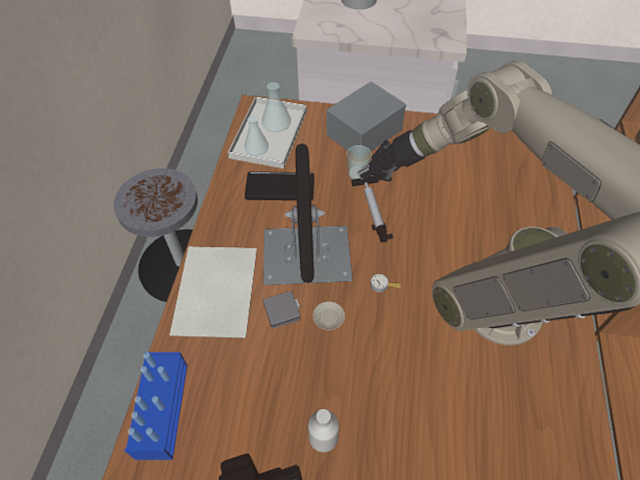

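I turned the wheel clockwise from about −116° to near the top, pushing on two spokes in turn with the shut fingertips. I then backed well clear and handed the job in at about 18.5 s.

**Last checks:**
- **Valve angle:** the last two wrist views give between about −1.6° and −3°, against the limit of 5.7°. The estimates differ because of small errors in the hub position and in the points I picked by eye.
- **Stand and bystanders:** the final side view matches the first one around the stand plate and every bystander except the beaker. The gripper hides part of the beaker there, but no move went near it.
- **Robot:** the wrist force was about zero and the arm was still. I did not measure the wheel's own speed, but its angle agreed between the last two views, about 1 s apart.

**What went wrong on the way:**
- **Jammed pose:** holding the tool level ran joints 3 and 5 to their limits, so I pushed with it pitched about 32° down instead.
- **Hard touch:** on entering the second gap, the fingers or their linkage pressed the wheel with about 20 N. That is under the 50 N limit and was most likely on a spoke. I backed off and entered again further from the spoke.
- **Slip:** during the first push the wheel turned about 52°, less than the finger travel should have given, so the fingertip probably slid a few millimetres on the spoke.

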